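# Pass relays through the two-door lock into the test bay and start the test

### The job

The yellow inner door of the relay test station has been left open: shut it, then open the orange-handled outer lid, put every white-and-blue relay from the black mat into the metal tray and shut the lid again. Only then open the inner door fully, push the tray all the way across into the test bay by its black post, shut the inner door fully, and start the test by twisting the red spring-return key clockwise to its stop and letting it spring back. Never have lid and inner door open together, turn the key only with both shut, and leave the blue spool and the yellow tape roll where they stand.

Things in the scene. Friction and masses are not known exactly. Their poses are not given: they have to be found in the camera images.
- station: Fixed blue-grey test station, x -76 to 186, y -220 to 220 mm. Origin on the bench under the inner door; x points to the rear (away from the robot), y left, z up; yaw varies. y < 0: the lock, inside 128 (x) x 206 mm, walls 80 mm high, open above once the lid is slid back. y > 0: the test bay, alike, under a fixed clear roof (top 86 mm). Rear cabinet (x 70 to 186): top at 80 mm.
- outer_lid (a joint): Outer door: a clear lid with orange edges lying over the lock, 130 x 202 x 6 mm, top at z 87 mm. It slides to the station's +x: 0 = fully shut, 0.140 m = fully open; friction about 2 N, stays where it is left. It starts shut.
- outer_grip (a point): Top middle of the lid's orange handle, an upright fin 12 mm thick (x), 60 mm long (y), standing 40 mm above the lid's top (this point is 127 mm above the bench). Shut, it lies at station x -40 mm, y -107 mm.
- inner_gate (a joint): Inner door: a yellow upright plate 6 mm thick between lock and bay, sliding to the station's +x into the rear cabinet: 0 = fully shut, 0.128 m = fully open; friction about 2 N, stays where it is left. It starts 0.03 to 0.10 open.
- inner_grip (a point): Top middle of the inner door's yellow handle, an upright fin 12 mm thick (x), 36 mm long (y), its lower end 87 mm and this point 127 mm above the bench. Shut, it lies at station x -40 mm, y 0.
- shuttle (a joint): The tray's slide along the station's +y: 0 = in the lock (start), 0.210 m = fully in the test bay; friction about 2 N plus the load, stays where it is left.
- tray_in (a point): Centre of the tray's inner floor, 17 mm above the bench; axes as the station's. Aluminium tray, inside 116 mm (x) by 182 mm (y); long side walls 14 mm high, end walls 42 mm high. There is about 60 mm of free height above its floor in the bay.
- shuttle_grip (a point): Top of the tray's upright black post (16 x 16 mm, from 13 mm up to this point 89 mm above the bench), standing clear 112 mm in front (-x) of the tray's middle, 42 mm off the front wall; it moves with the tray.
- key_box: Grey fixed control box 90 x 90 x 60 mm to the left of the station; origin under its middle, yaw varies.
- test_key (a joint): Angle of the red key: 0 at rest, grows as it is twisted clockwise seen from above, stop at 1.2 rad. A spring turns it back to 0 when let go; 0.12 N m needed at the stop.
- key_grip (a point): Top middle of the red key, on its vertical axis, 104 mm above the bench: a bar 44 mm long along this point's x, 14 mm thick along its y, 32 mm high; a white mark on top shows its +x end. Its frame turns with the key.
- mat: Black rubber mat, 190 x 190 x 3 mm, fixed, right of the station; origin under its middle. The relays start on it.
- relay1: Plug-in relay, a white block with a blue top, 40 (its x) x 28 (its y) x 40 mm (its z), 90 g; the blue top is 34 mm along x. Origin in the middle of its underside, z towards the blue top. Two or three of the four relays are present. Any way it lies in the tray will do.
- relay2: Plug-in relay, a white block with a blue top, 40 (its x) x 28 (its y) x 40 mm (its z), 90 g; the blue top is 34 mm along x. Origin in the middle of its underside, z towards the blue top. Two or three of the four relays are present. Any way it lies in the tray will do.
- relay3: Plug-in relay, a white block with a blue top, 40 (its x) x 28 (its y) x 40 mm (its z), 90 g; the blue top is 34 mm along x. Origin in the middle of its underside, z towards the blue top. Two or three of the four relays are present. Any way it lies in the tray will do.
- relay4: Plug-in relay, a white block with a blue top, 40 (its x) x 28 (its y) x 40 mm (its z), 90 g; the blue top is 34 mm along x. Origin in the middle of its underside, z towards the blue top. Two or three of the four relays are present. Any way it lies in the tray will do.
- spool: Bystander, not to be moved: blue plastic wire spool, 84 mm across, 50 mm high; origin under its middle.
- tape: Bystander, not to be moved: roll of yellow tape lying flat, 72 mm across, 19 mm high; origin under its middle.

How it is judged (in metres and radians):
On the way, in this order (a step that is already met when the one before it is completed fails the run):
1. the inner door is shut, the lid still shut (value of joint inner_gate below 0.006 m and value of joint outer_lid below 0.012 m), for 0.2 s.
2. the outer lid is open, the inner door shut (value of joint outer_lid above 0.1 m and value of joint inner_gate below 0.012 m), for 0.2 s.
3. all relays are in the tray in the lock and the lid is shut (value of joint outer_lid below 0.006 m and value of joint shuttle below 0.02 m and x of relay1 in the frame of tray_in between -0.058 and 0.058 m and y of relay1 in the frame of tray_in between -0.091 and 0.091 m and z of relay1 in the frame of tray_in between -0.003 and 0.055 m and x of relay2 in the frame of tray_in between -0.058 and 0.058 m and y of relay2 in the frame of tray_in between -0.091 and 0.091 m and z of relay2 in the frame of tray_in between -0.003 and 0.055 m and x of relay3 in the frame of tray_in between -0.058 and 0.058 m and y of relay3 in the frame of tray_in between -0.091 and 0.091 m and z of relay3 in the frame of tray_in between -0.003 and 0.055 m and x of relay4 in the frame of tray_in between -0.058 and 0.058 m and y of relay4 in the frame of tray_in between -0.091 and 0.091 m and z of relay4 in the frame of tray_in between -0.003 and 0.055 m), for 0.2 s.
4. the inner door is open, the lid shut (value of joint inner_gate above 0.115 m and value of joint outer_lid below 0.012 m), for 0.2 s.
5. the tray with all relays is in the test bay (value of joint shuttle above 0.2 m and x of relay1 in the frame of tray_in between -0.058 and 0.058 m and y of relay1 in the frame of tray_in between -0.091 and 0.091 m and z of relay1 in the frame of tray_in between -0.003 and 0.055 m and x of relay2 in the frame of tray_in between -0.058 and 0.058 m and y of relay2 in the frame of tray_in between -0.091 and 0.091 m and z of relay2 in the frame of tray_in between -0.003 and 0.055 m and x of relay3 in the frame of tray_in between -0.058 and 0.058 m and y of relay3 in the frame of tray_in between -0.091 and 0.091 m and z of relay3 in the frame of tray_in between -0.003 and 0.055 m and x of relay4 in the frame of tray_in between -0.058 and 0.058 m and y of relay4 in the frame of tray_in between -0.091 and 0.091 m and z of relay4 in the frame of tray_in between -0.003 and 0.055 m), for 0.2 s.
6. the inner door is shut again (value of joint inner_gate below 0.006 m and value of joint shuttle above 0.2 m), for 0.2 s.
7. the key is at its stop (value of joint test_key above 1.08 rad), for 0.1 s.
8. the key has sprung back (value of joint test_key below 0.1 rad), for 0.2 s.
At the end, for the whole second after the job is handed in: Every relay rests in the tray, the tray is within 10 mm of its end in the test bay, lid and inner door are both shut to within 6 mm, and the key is back at rest (within 0.1 rad) (all of step 6 and value of joint outer_lid below 0.006 m and value of joint test_key below 0.1 rad and x of relay1 in the frame of tray_in between -0.058 and 0.058 m and y of relay1 in the frame of tray_in between -0.091 and 0.091 m and z of relay1 in the frame of tray_in between -0.003 and 0.055 m and x of relay2 in the frame of tray_in between -0.058 and 0.058 m and y of relay2 in the frame of tray_in between -0.091 and 0.091 m and z of relay2 in the frame of tray_in between -0.003 and 0.055 m and x of relay3 in the frame of tray_in between -0.058 and 0.058 m and y of relay3 in the frame of tray_in between -0.091 and 0.091 m and z of relay3 in the frame of tray_in between -0.003 and 0.055 m and x of relay4 in the frame of tray_in between -0.058 and 0.058 m and y of relay4 in the frame of tray_in between -0.091 and 0.091 m and z of relay4 in the frame of tray_in between -0.003 and 0.055 m and linear speed of each of relay1, relay2, relay3, relay4 below 0.03 m/s); the robot touches nothing.
It fails at once if the lid and the inner door are both open by more than 12 mm (value of joint each of outer_lid, inner_gate above 0.012 m).
It fails at once if the key is twisted (over 0.5 rad) while the lid or the inner door is open by more than 12 mm (value of joint test_key above 0.5 rad and value of joint any of outer_lid, inner_gate above 0.012 m).
It fails at once if the spool or the tape is moved by more than 30 mm (distance of any of spool, tape from where it was at the start of the episode above 0.03 m).
Of relay1, relay2, relay3, relay4 only 2 to 3 are there at a start; the rules pass over those that are not, and their reading is None.
At some moment in a run one of relay1, relay2, relay3, relay4 may be knocked a few centimetres aside while the robot is not near it.
Once in a run the grip may slacken for a moment while it holds something.
It also fails if it takes over 210 s, if anything falls off the work surface, if the arm or the gripper's body presses on something with over 40 N, if the wrist force passes 120 N, or if a joint passes its speed limit or range.

### The arm

A 6-joint arm with a two-finger parallel gripper is mounted at the origin on the work surface. World frame = base frame: x ahead of the robot, y to its left, z up, the work surface at z = 0. Lengths are in mm, angles in rad, forces in N, time in s.
With the tool pointing down it reaches from about 400 to 925 mm from the base axis. Payload 12.5 kg.
Tool frame: the origin (TCP) lies midway between the tips of the shut fingers; the grasp point (between the pads) lies 19 mm behind it; z points along the fingers, y is the line along which they close (so a half turn about z gives the same grasp; the last joint's range is limited). The gripper opens to 95 mm and grips with 3 to 60 N. Pads are 20 mm wide; open, the fingers measure 119 mm over their backs; the gripper's body (75 mm by 180 mm) begins 59 mm behind the grasp point.
Start: joints at [-1.255, 0.491, 1.559, -0, 1.092, -0.106], TCP at [255.902, -570.232, 182.661] pointing down, gripper open.
Joint ranges: [-3.1, 3.1], [-0.84, 2.19], [0.05, 2.79], [-1.13, 4.28], [0.06, 2.93], [-2.69, 2.69]. Speed limits (rad/s): [2.22, 2.22, 2.79, 3.14, 3.14, 3.14].

### API

Orientations are given as [roll, pitch, yaw] about the fixed x, y, z axes, in that order (R = Rz(yaw) Ry(pitch) Rx(roll)).
In Python, from cell import env gives the robot as it stands.
- The arm moves only by the tool arm_command, never from a script. Its argument "targets" is a list of rows, each a list of 5 numbers: the shift along the tool's x, y, z in mm, then the turn about the tool's z in degrees, then the opening, from 0 (shut) to 1 (fully open). In form: [[tx, ty, tz, roll, fingers], ...]. A call has 1 to 5 rows; each row is the pose to reach, as a shift and turn from the pose commanded when the call began, along the tool's axes at that moment; what a row does not reach only later rows make up. A row lasts 1/10 s, in which the tool goes at most 50 mm and 8.59 degrees, less where a joint would pass 70% of its speed; a pose out of reach is approached as far as the arm can. A call with a gripper value outside its range is refused whole. The fingers move at their own pace and stop on an object; the grip force is fixed at half the most. Time passes only in rows, so rows that repeat a pose let the fingers close. It gives the time, the measured TCP pose, the force, the opening and the grip force at its end, in the units of the state.
- env.state(): the state, without advancing time (a new reading comes with each control period).
- env.read_camera(name): name is "side" or "top" or "wrist"; returns a dict with "frame" (420x560x3 uint8, red, green, blue), "vertical_fov" (degrees; the focal length in pixels is half the picture's height over the tangent of half this angle, whatever the lens; pixels are square), "cx", "cy" (the principal point, pixels), "world_from_camera" (4x4, takes a point from camera to world coordinates); the wrist camera has in their place "hand_eye" (4x4, takes a point from camera to tool coordinates, whose origin is the TCP and whose axes are the flange's). Camera axes: x right, y down, z forward; pixel columns grow to the right and rows downward; lengths in mm; the calibration is good to about 2 mm. The wrist camera is an equidistant fisheye: a pixel r from the principal point sees the ray r / f radians off the axis. A picture is of the moment at which its call begins: read the wrist's pose just before it. There is no depth.
- env.job_done(): hands the job in; it is judged then, once.
The state is a dict: "t": time; "joints": joint angles; "qvel": joint speeds; "tau": joint torques, N m; "eef_pos": TCP position; "tcp_rot": TCP orientation; "ft_force": force on the tool from outside, world axes, zero at the start; "moment": the same for the moment, N m; "opening": opening from 0.0 (shut) to 1.0 (fully open); "grip_force": force on a finger pad.
Only numpy, scipy, OpenCV 4.12 (cv2) and the standard library are available. Lean on these libraries where they do the work, as an engineer would, in place of code of your own. Each camera call takes 0.05 s, during which the arm holds its last target. There are 200 camera calls.

## Working session

There is one attempt and no reset: what is moved stays moved. The work goes in short steps, Python scripts to look and compute and a tool call to move; the robot and the scene stay as the last step left them, time stands still between calls to the robot, and variables do not carry over. Pictures are saved under pics/ and viewed, at most 14 in all, crops included, and the job is handed in when it is done.

Besides the shell and the picture viewer there is one more tool, called after ">>>" in YAML: its name, and indented under it one key for each argument. arm_command: Moves the arm, as the interface text tells. Its arguments: {"type":"object","properties":{"targets":{"type":"array","items":{"type":"array","items":{"type":"number"}}}},"required":["targets"]}

```bash
mkdir -p pics; ls; cat > h.py <<'E'
import numpy as np, cv2
from cell import env
from scipy.spatial.transform import Rotation as R
def snap(n,f):
    s=env.state(); c=env.read_camera(n); cv2.imwrite('pics/'+f,c['frame'][:,:,::-1]); np.save('pics/'+f[:-4]+'.npy',dict(c=c,s=s),allow_pickle=True); return c,s
def load(f):
    d=np.load('pics/'+f+'.npy',allow_pickle=True).item(); return d['c'],d['s']
def T(s):
    M=np.eye(4); M[:3,:3]=R.from_euler('xyz',s['tcp_rot']).as_matrix(); M[:3,3]=s['eef_pos']; return M
def pix2w(c,s,u,v,z):
    f=210/np.tan(np.radians(c['vertical_fov'])/2); a=np.array([u-c['cx'],v-c['cy']])
    if 'hand_eye' in c:
        M=T(s)@np.array(c['hand_eye']); r=np.hypot(*a); th=r/f; d=np.r_[np.sin(th)*a/max(r,1e-9),np.cos(th)]
    else: M=np.array(c['world_from_camera']); d=np.r_[a/f,1]
    d=M[:3,:3]@d; o=M[:3,3]; return o+d*(z-o[2])/d[2]
def w2pix(c,s,p):
    f=210/np.tan(np.radians(c['vertical_fov'])/2)
    M=(T(s)@np.array(c['hand_eye'])) if 'hand_eye' in c else np.array(c['world_from_camera'])
    q=np.linalg.inv(M)@np.r_[p,1]
    if 'hand_eye' in c:
        th=np.arctan2(np.hypot(q[0],q[1]),q[2]); k=f*th/np.hypot(q[0],q[1]); return np.array([c['cx']+k*q[0],c['cy']+k*q[1]])
    return np.array([c['cx']+f*q[0]/q[2],c['cy']+f*q[1]/q[2]])
def tool(p,s=None):  # world point -> shift in tool axes
    s=s or env.state(); return T(s)[:3,:3].T@(np.array(p)-T(s)[:3,3])
E
python3 -c "
from h import *
for n in ['top','side','wrist']:
    c,s=snap(n,n+'0.png'); print(n,c['vertical_fov'],c['cx'],c['cy'],np.round(c.get('world_from_camera',c.get('hand_eye')),3).tolist())
print(s)"
```

```text
pics
top 43.97944556758632 278.76612134108575 201.40695371910897 [[-0.005, -0.98, 0.201, 266.094], [-1.0, 0.005, -0.001, 17.67], [-0.0, -0.201, -0.98, 1265.035], [0.0, 0.0, 0.0, 1.0]]
side 44.09240510013815 282.79657623040515 212.7086824917397 [[-0.841, -0.374, 0.391, -25.388], [-0.541, 0.566, -0.622, 834.885], [0.011, -0.734, -0.679, 1016.705], [0.0, 0.0, 0.0, 1.0]]
wrist 65.70646984690485 280.1064908134943 210.8260782581073 [[0.001, -0.966, -0.258, 73.247], [1.0, 0.001, -0.0, 0.037], [0.0, -0.258, 0.966, -201.69], [0.0, 0.0, 0.0, 1.0]]
{'t': 0.1, 'joints': array([-1.25458991e+00,  4.91521571e-01,  1.55940242e+00, -1.28338518e-06,
        1.09168281e+00, -1.05592628e-01]), 'qvel': array([-5.02583595e-05, -2.00229617e-03, -1.62740481e-03,  3.32464790e-04,
        3.69961209e-04,  6.94816361e-04]), 'tau': array([ 1.32932695e-03, -6.13623333e+01, -2.58605236e+01,  6.93635107e-02,
        4.69677988e-02, -3.72705335e-05]), 'eef_pos': array([ 255.82330976, -569.97216946,  182.10155826]), 'tcp_rot': array([-3.14058404e+00, -1.05755205e-04,  4.21799582e-01]), 'ft_force': array([ 0.29376128, -1.0493194 , -0.49508575]), 'moment': array([ 0.02786709, -0.00731336,  0.0334908 ]), 'grip_force': 0.0, 'opening': 0.9996460409881237}
```

View pics/top0.png

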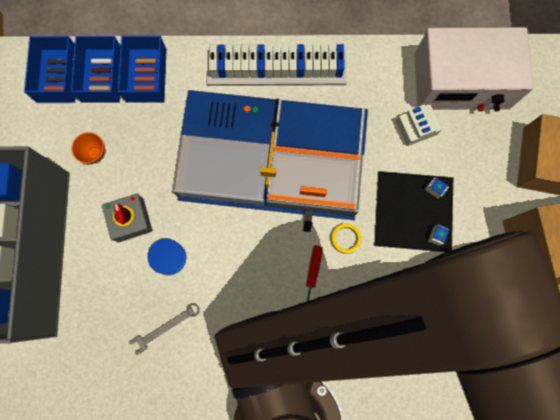

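View pics/side0.png

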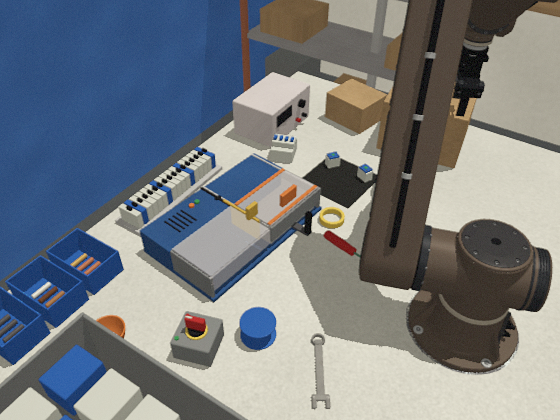

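```bash
python3 -c "
import cv2
a=cv2.imread('pics/top0.png')
cv2.imwrite('pics/top0c.png',cv2.resize(a[80:245,165:375],None,fx=3.8,fy=3.6,interpolation=cv2.INTER_CUBIC))
w=cv2.imread('pics/wrist0.png')
b=cv2.resize(a[165:255,370:460],(400,400),interpolation=cv2.INTER_CUBIC); k=cv2.resize(a[185:280,95:190],(400,400),interpolation=cv2.INTER_CUBIC)
cv2.imwrite('pics/top0d.png',cv2.hconcat([b,k]))"
```

```text
(no output)
```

View pics/top0c.png

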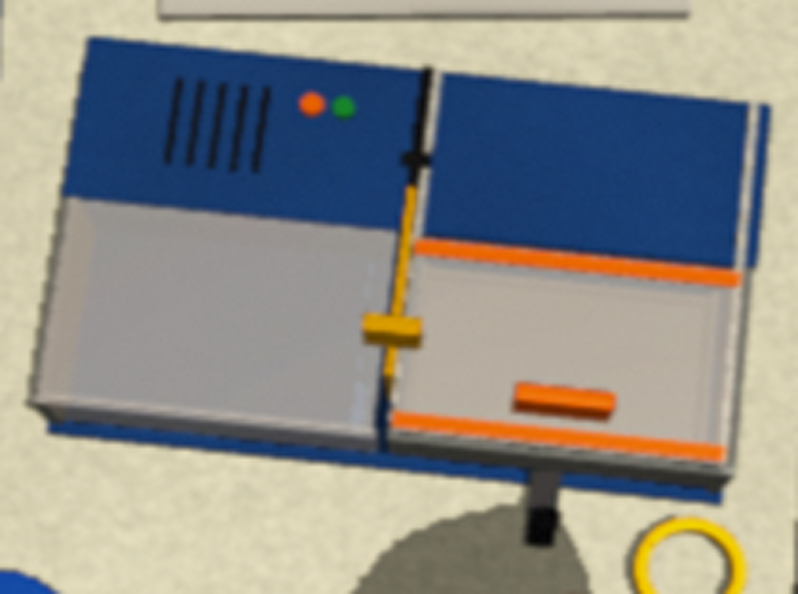

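View pics/top0d.png

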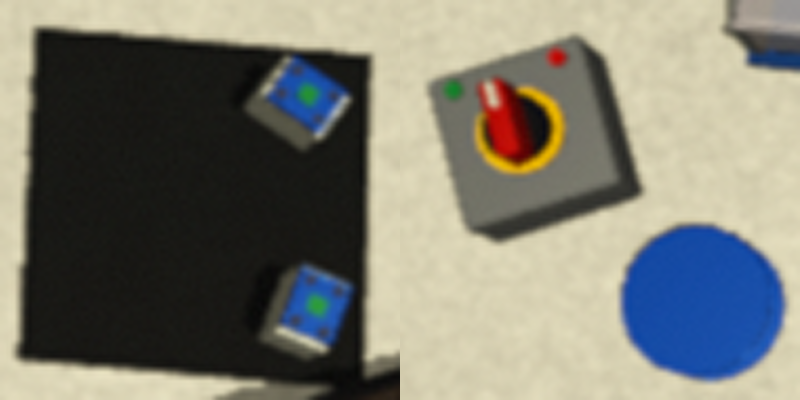

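View pics/wrist0.png

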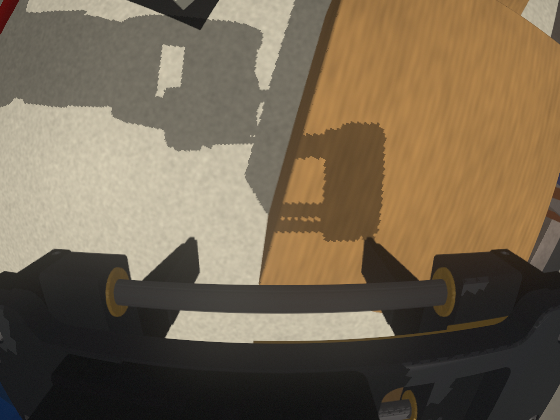

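```bash
cat > fit.py <<'E'
from h import *
from scipy.optimize import least_squares
c,s=load('top0')
P=lambda x,y:(165+(x+.5)/3.8-.5,80+(y+.5)/3.6-.5)
obs=[((186,220,80),P(88,38)),((186,-220,80),P(770,105)),((-40,-107,127),P(565,392))]
def W(p,q): 
    a=p[2]; return np.array([p[0]+q[0]*np.cos(a)-q[1]*np.sin(a),p[1]+q[0]*np.sin(a)+q[1]*np.cos(a),q[2]])
r=least_squares(lambda p:np.concatenate([w2pix(c,s,W(p,q))-np.array(o) for q,o in obs]),[600,0,0])
p=r.x; print(p,np.degrees(p[2]),r.fun)
np.save('st.npy',p)
back=lambda q:((q[0]-165)*3.8,(q[1]-80)*3.6)
for n,q in dict(post=(-112,-105,89),lid=(-40,-107,127),fl=(-76,220,0),fr=(-76,-220,0)).items(): print(n,W(p,q).round(1),np.round(back(w2pix(c,s,W(p,q)))))
g=pix2w(c,s,*P(393,322),127); a=p[2]; d=g[:2]-p[:2]; print('gate handle',g.round(1),'st',d@[np.cos(a),np.sin(a)],d@[-np.sin(a),np.cos(a)])
B=lambda x,y:(370+x*90/400,165+y*90/400); K=lambda x,y:(95+x*95/400,185+y*95/400)
for n,q,z in [('r1',B(308,95),43),('r2',B(318,305),43),('key',K(107,115),104),('keymark',K(89,94),104)]+[('mat%d'%i,B(*x),3) for i,x in enumerate([(35,28),(370,57),(365,380),(20,358)])]+[('spool',K(310,300),50),('tape',P(690,572),15)]: print(n,pix2w(c,s,*q,z).round(1))
E
python3 fit.py
```

```text
[ 5.77587435e+02  4.07836612e+01 -1.13596590e-01] -6.50860515364888 [-0.56306313 -0.53473431  0.41492304 -0.68370956  0.13350459  1.05451031]
post [454.4 -50.8  89. ] [545. 517.]
lid [525.7 -61.  127. ] [564. 394.]
fl [527. 268.   0.] [ 48. 436.]
fr [ 477.1 -169.2    0. ] [720. 504.]
gate handle [573.8  40.8 127. ] st -3.767180427895815 -0.3732255901794136
r1 [ 551.3 -370.6   43. ]
r2 [ 436.4 -368.2   43. ]
key [480.3 376.5 104. ]
keymark [491.9 386.8 104. ]
mat0 [ 600.2 -231.9    3. ]
mat1 [ 582.4 -419.6    3. ]
mat2 [ 400.5 -403.7    3. ]
mat3 [ 413.5 -215.6    3. ]
spool [385.4 274.7  50. ]
tape [ 429.5 -145.7   15. ]
```

```bash
cat >> h.py <<'E'
def plan(*wps,s=None,y0=None):
    """wps: (x,y,z,yaw) world; prints final row of each call, rows needed"""
    s=s or env.state(); M=T(s); p=M[:3,3]; yw=s['tcp_rot'][2] if y0 is None else y0
    for w in wps:
        w=np.array(w,float); 
        d=np.linalg.norm(w[:3]-p); dy=(w[3]-yw+np.pi)%(2*np.pi)-np.pi
        n=max(1,int(np.ceil(max(d/240,abs(np.degrees(dy))/41))))
        for i in range(n):
            c,sn=np.cos(yw),np.sin(yw); Rm=np.array([[c,sn,0],[sn,-c,0],[0,0,-1]])
            sh=Rm.T@(w[:3]-p)/(n-i); r=-np.degrees(dy)/n
            print(np.round(sh).astype(int).tolist(),round(r,1),'rows',round(max(np.linalg.norm(sh)/50,abs(r)/8.59),1))
            p=p+(w[:3]-p)/(n-i); yw+=dy/n
ST=np.load('st.npy') if __import__('os').path.exists('st.npy') else None
def st(x,y,z,yo=np.pi/2):
    a=ST[2]; return (ST[0]+x*np.cos(a)-y*np.sin(a),ST[1]+x*np.sin(a)+y*np.cos(a),z,yo+a)
E
python3 -c "
from h import *
plan(st(-4,0,200),st(-4,0,97),st(-40,0,97))"
```

```text
[180, -143, -6] -19.8 rows 4.6
[218, -73, -6] -19.8 rows 4.6
[230, 5, -6] -19.8 rows 4.6
[0, 0, 103] -0.0 rows 2.1
[0, -36, 0] -0.0 rows 0.7
```

>>> arm_command:
  targets:
    - [180, -143, -20, -19.8, 1]
    - [180, -143, -20, -19.8, 1]
    - [180, -143, -20, -19.8, 1]
    - [180, -143, -20, -19.8, 1]
    - [180, -143, -20, -19.8, 1]

```text
t: 0.65
eef_pos: [362.4, -363.3, 203.0]
tcp_rot: [-3.141, -0.0, 0.769]
ft_force: [0.0, 0.0, -0.2]
opening: 1.001
grip_force: 0.0
```

>>> arm_command:
  targets:
    - [218, -73, 0, -19.8, 1]
    - [218, -73, 0, -19.8, 1]
    - [218, -73, 0, -19.8, 1]
    - [218, -73, 0, -19.8, 1]
    - [218, -73, 0, -19.8, 1]

```text
t: 1.15
eef_pos: [468.6, -159.4, 202.7]
tcp_rot: [3.142, -0.0, 1.115]
ft_force: [0.3, 0.1, -0.9]
opening: 0.999
grip_force: 0.0
```

>>> arm_command:
  targets:
    - [230, 5, 0, -19.8, 1]
    - [230, 5, 0, -19.8, 1]
    - [230, 5, 0, -19.8, 1]
    - [230, 5, 0, -19.8, 1]
    - [230, 5, 0, -19.8, 1]

```text
t: 1.65
eef_pos: [574.8, 45.0, 202.4]
tcp_rot: [-3.142, -0.0, 1.46]
ft_force: [-0.1, -0.2, 0.5]
opening: 0.999
grip_force: 0.0
```

```bash
python3 -c "
from h import *
c,s=snap('wrist','w1.png'); print(s['t'],s['eef_pos'],s['tcp_rot'])
t=snap('top','top1.png')
print(w2pix(c,s,st(-4,0,127)[:3]))
plan(st(-4,0,97),st(-40,0,97))"
```

```text
1.65 [574.82561368  45.01282402 202.35035193] [-3.14151129e+00 -1.80976321e-04  1.46046932e+00]
[278.43766435 213.87010949]
[-4, -1, 105] 0.3 rows 2.1
[0, -36, 0] -0.0 rows 0.7
```

View pics/w1.png

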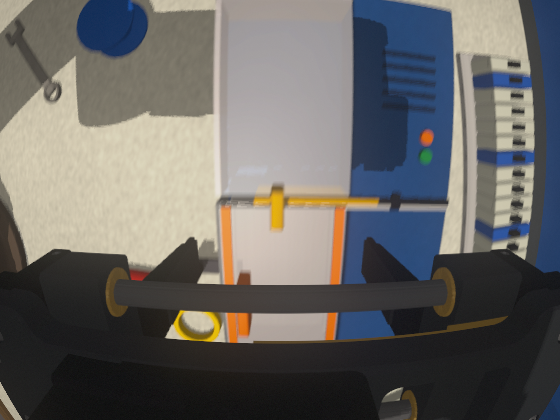

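>>> arm_command:
  targets:
    - [-2, 0, 50, 0, 1]
    - [-4, 0, 105, 0, 1]
    - [-4, 0, 105, 0, 0.5]
    - [-4, 0, 105, 0, 0]
    - [-4, 0, 105, 0, 0]

```text
t: 2.25
eef_pos: [574.6, 37.5, 99.8]
tcp_rot: [3.139, -0.0, 1.458]
ft_force: [0.1, 0.6, 0.2]
opening: 0.804
grip_force: 0.0
```

>>> arm_command:
  targets:
    - [0, 0, 0, 0, 0]
    - [0, 0, 0, 0, 0]
    - [0, 0, 0, 0, 0]
    - [0, 0, 0, 0, 0]

```text
t: 2.65
eef_pos: [573.6, 37.9, 98.2]
tcp_rot: [3.141, 0.0, 1.459]
ft_force: [0.5, 0.1, -1.0]
opening: 0.471
grip_force: 0.0
```

>>> arm_command:
  targets:
    - [0, 0, 0, 0, 0]
    - [0, 0, 0, 0, 0]
    - [0, 0, 0, 0, 0]
    - [0, 0, 0, 0, 0]
    - [0, 0, 0, 0, 0]

```text
t: 3.15
eef_pos: [573.5, 37.9, 97.6]
tcp_rot: [-3.142, 0.0, 1.459]
ft_force: [0.0, 0.5, 0.0]
opening: 0.049
grip_force: 0.0
```

>>> arm_command:
  targets:
    - [0, -8, 0, 0, 0]
    - [0, -16, 0, 0, 0]
    - [0, -24, 0, 0, 0]
    - [0, -31, 0, 0, 0]
    - [0, -34, 0, 0, 0]

```text
t: 3.65
eef_pos: [538.8, 41.9, 97.8]
tcp_rot: [-3.141, 0.0, 1.459]
ft_force: [-0.8, -0.1, 0.4]
opening: -0.0
grip_force: 0.0
```

>>> arm_command:
  targets:
    - [0, -1, 0, 0, 0]
    - [0, -2, 0, 0, 0]
    - [0, -3, 0, 0, 0]
    - [0, -3, 0, 0, 0]

```text
t: 4.05
eef_pos: [536.8, 42.1, 97.6]
tcp_rot: [-3.142, 0.0, 1.458]
ft_force: [0.8, -0.6, -0.3]
opening: 0.001
grip_force: 0.0
```

```bash
python3 -c "
from h import *
c,s=snap('wrist','w2.png'); t,_=snap('side','side2.png'); t,_=snap('top','top2.png')
import cv2
a=cv2.imread('pics/w2.png')[100:310,130:430];b=cv2.imread('pics/side2.png')[150:300,130:345]
cv2.imwrite('pics/v2.png',cv2.hconcat([cv2.resize(a,(400,500)),cv2.resize(b,(400,500))]))"
```

```text
(no output)
```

View pics/v2.png

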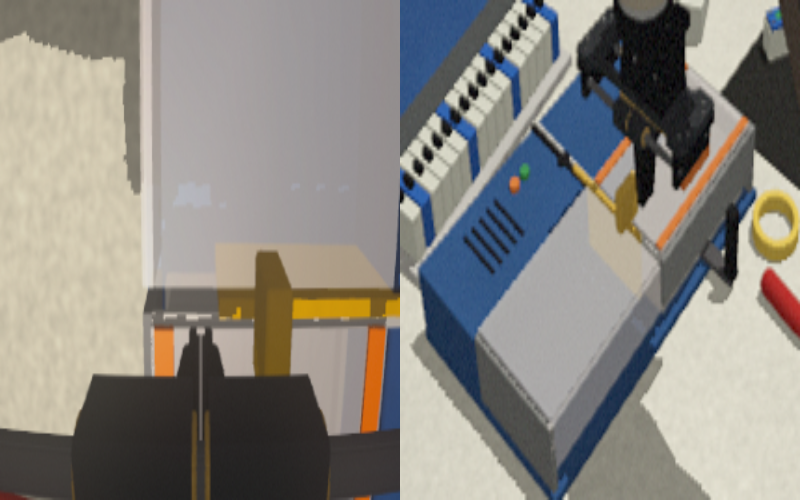

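```bash
python3 -c "
from h import *
c,s=load('w2'); print(s['eef_pos'],s['tcp_rot'])
for y in(-18,0,18):
  for z in (87,127): print(y,z,w2pix(c,s,st(-6,y,z)[:3]).round())
for n in ['side2','side0','top0','top2']:
  c,s=load(n); print(n,[w2pix(c,s,st(-4,y,127)[:3]).round() for y in (-18,18)],w2pix(c,s,s['eef_pos']).round())
a=cv2.imread('pics/w2.png')[160:300,220:400];b=cv2.imread('pics/side0.png')[180:245,190:320]
cv2.imwrite('pics/v3.png',cv2.hconcat([cv2.resize(a,(400,500)),cv2.resize(b,(400,500))]))"
```

```text
[536.76042099  42.0568986   97.57018284] [-3.14158300e+00  9.36474520e-05  1.45848903e+00]
-18 87 [328. 253.]
-18 127 [337. 278.]
0 87 [329. 229.]
0 127 [339. 250.]
18 87 [330. 204.]
18 127 [341. 220.]
side2 [array([255., 201.]), array([245., 208.])] [262. 219.]
side0 [array([255., 201.]), array([245., 208.])] [455. 116.]
top0 [array([276., 170.]), array([260., 168.])] [567. 312.]
top2 [array([276., 170.]), array([260., 168.])] [268. 188.]
```

View pics/v3.png

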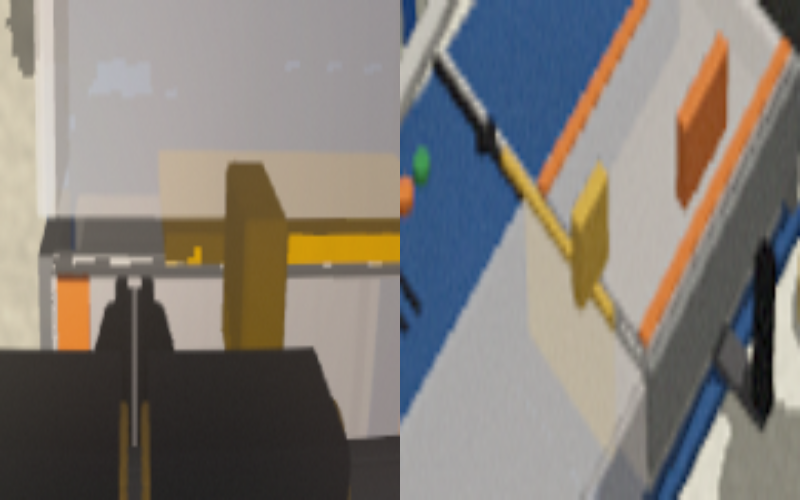

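```bash
python3 -c "
from h import *
a=cv2.imread('pics/side2.png')[160:240,210:310]
a=cv2.resize(a,(400,320),interpolation=cv2.INTER_CUBIC)
c,s=load('side2')
for p,col in [(s['eef_pos'],(0,0,255)),(st(-4,0,127)[:3],(0,255,0)),(st(-4,0,87)[:3],(255,0,255))]:
  q=(w2pix(c,s,p)-[210,160])*4; print(q); cv2.circle(a,tuple(int(v) for v in q),4,col,1)
b=cv2.imread('pics/top2.png')[130:210,220:320]; b=cv2.resize(b,(400,320),interpolation=cv2.INTER_CUBIC); c,s=load('top2')
for p,col in [(s['eef_pos'],(0,0,255)),(st(-4,0,127)[:3],(0,255,0)),(st(-4,0,87)[:3],(255,0,255))]:
  q=(w2pix(c,s,p)-[220,130])*4; cv2.circle(b,tuple(int(v) for v in q),4,col,1)
cv2.imwrite('pics/v4.png',cv2.hconcat([a,b]))"
```

```text
[207.35113503 234.85683343]
[160.03003809 179.12519036]
[161.96982602 224.60236257]
```

View pics/v4.png

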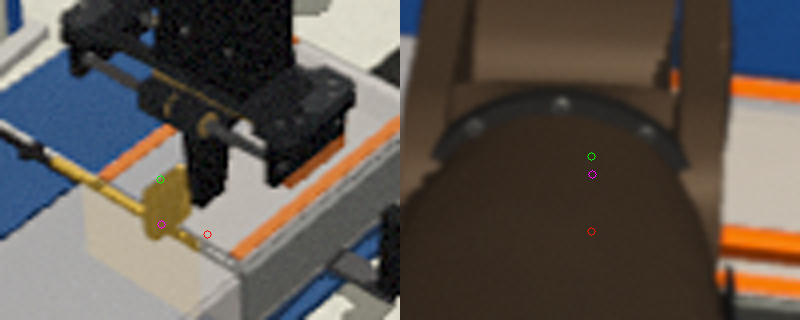

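```bash
python3 -c "
from h import *
a=cv2.imread('pics/w1.png'); c,s=load('w1')
pts=[(186,220,80),(186,-3,80),(-76,0,80),(-4,18,127),(-4,-18,127),(70,220,80),(186,60,80)]
for q in pts:
  p=w2pix(c,s,st(*q)[:3]); print(q,p.round(1)); cv2.circle(a,tuple(int(round(v)) for v in p),3,(0,0,255),1)
cv2.imwrite('pics/v5.png',cv2.resize(a[0:300,160:500],(680,600),interpolation=cv2.INTER_CUBIC))"
```

```text
(186, 220, 80) [451.7  10.3]
(186, -3, 80) [447.3 205.7]
(-76, 0, 80) [209.5 201.5]
(-4, 18, 127) [278.5 193.9]
(-4, -18, 127) [278.4 233.1]
(70, 220, 80) [351.8  -5.9]
(186, 60, 80) [452.6 149.9]
```

View pics/v5.png

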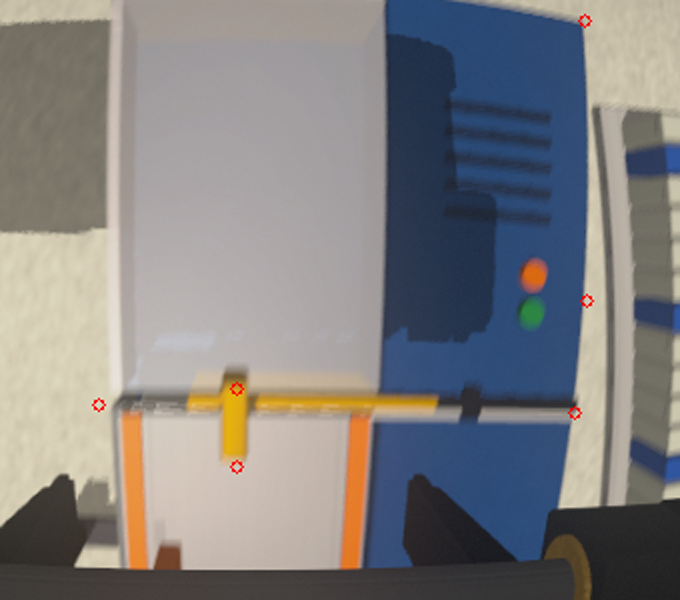

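>>> arm_command:
  targets:
    - [0, 0, 4, 0, 0]
    - [0, 0, 8, 0, 0]
    - [0, 0, 8, 0, 0]

```text
t: 4.5
eef_pos: [536.4, 42.1, 88.9]
tcp_rot: [-3.141, 0.0, 1.458]
ft_force: [-0.3, 0.5, 0.5]
opening: 0.003
grip_force: 0.0
```

>>> arm_command:
  targets:
    - [0, 0, 2, 0, 0]
    - [0, 0, 4, 0, 0]
    - [0, 0, 4, 0, 0]

```text
t: 4.8
eef_pos: [536.7, 42.1, 85.4]
tcp_rot: [-3.141, 0.0, 1.459]
ft_force: [-0.9, -0.1, -0.2]
opening: 0.008
grip_force: 0.0
```

>>> arm_command:
  targets:
    - [0, 0, 2, 0, 0]
    - [0, 0, 4, 0, 0]
    - [0, 0, 4, 0, 0]

```text
t: 5.1
eef_pos: [536.6, 42.1, 81.4]
tcp_rot: [-3.141, 0.0, 1.459]
ft_force: [-0.3, 0.3, -0.1]
opening: 0.007
grip_force: 0.0
```

>>> arm_command:
  targets:
    - [0, 0, 2, 0, 0]
    - [0, 0, 4, 0, 0]
    - [0, 0, 4, 0, 0]

```text
t: 5.4
eef_pos: [536.6, 42.1, 77.3]
tcp_rot: [-3.141, 0.0, 1.459]
ft_force: [-1.2, 0.3, -0.4]
opening: 0.007
grip_force: 0.0
```

>>> arm_command:
  targets:
    - [0, 0, 2, 0, 0]
    - [0, 0, 4, 0, 0]
    - [0, 0, 4, 0, 0]

```text
t: 5.7
eef_pos: [536.6, 42.1, 73.3]
tcp_rot: [-3.141, 0.0, 1.459]
ft_force: [-0.0, 0.5, -0.3]
opening: 0.005
grip_force: 0.0
```

```bash
python3 -c "
from h import *
c,s=snap('side','side3.png'); print(s['eef_pos'],s['ft_force'])
a=cv2.imread('pics/side3.png')[160:240,210:310]
a=cv2.resize(a,(800,600),interpolation=cv2.INTER_CUBIC)
cv2.imwrite('pics/v6.png',a)"
```

```text
[536.61082556  42.08444491  73.32323791] [-0.04112143  0.46440279 -0.31514282]
```

View pics/v6.png

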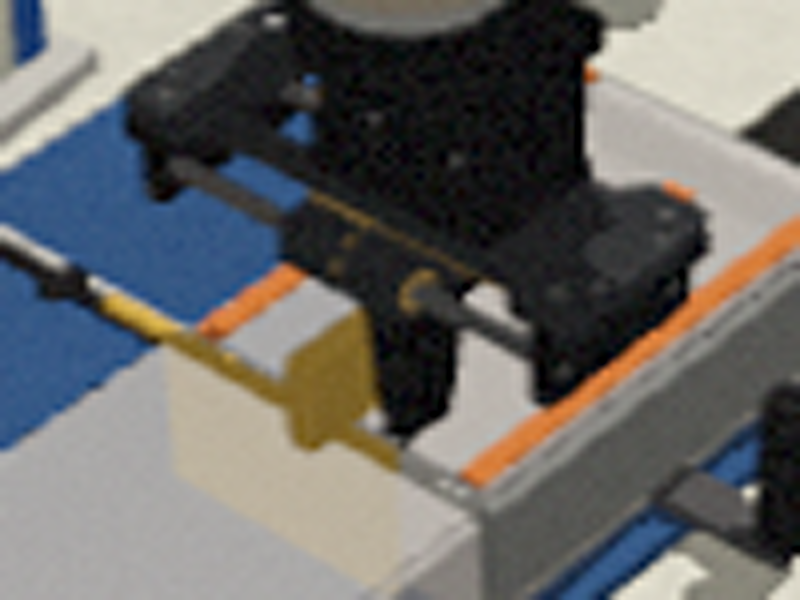

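>>> arm_command:
  targets:
    - [2, 0, -40, 0, 0]
    - [3, 40, -40, 0, 0]
    - [3, 68, -40, 0, 0]
    - [3, 68, -20, 0, 0]
    - [3, 68, 0, 0, 0]

```text
t: 6.25
eef_pos: [605.4, 37.3, 73.3]
tcp_rot: [3.14, -0.0, 1.458]
ft_force: [0.0, 0.4, -0.4]
opening: 0.004
grip_force: 0.0
```

>>> arm_command:
  targets:
    - [0, -8, 0, 0, 0]
    - [0, -18, 0, 0, 0]
    - [0, -28, 0, 0, 0]
    - [0, -36, 0, 0, 0]
    - [0, -40, 0, 0, 0]

```text
t: 6.75
eef_pos: [564.5, 42.1, 74.6]
tcp_rot: [3.14, -0.0, 1.459]
ft_force: [3.0, 0.4, 1.0]
opening: 0.004
grip_force: 1.1
```

>>> arm_command:
  targets:
    - [0, -3, 0, 0, 0]
    - [0, -6, 0, 0, 0]
    - [0, -8, 0, 0, 0]
    - [0, -8, 0, 0, 0]

```text
t: 7.15
eef_pos: [556.7, 42.8, 73.6]
tcp_rot: [-3.141, 0.0, 1.459]
ft_force: [1.3, -0.4, 0.9]
opening: 0.005
grip_force: 0.4
```

>>> arm_command:
  targets:
    - [0, -1, 0, 0, 0]
    - [0, -2, 0, 0, 0]
    - [0, -2, 0, 0, 0]

```text
t: 7.45
eef_pos: [554.9, 43.0, 73.6]
tcp_rot: [-3.141, 0.0, 1.459]
ft_force: [1.3, 0.0, 0.8]
opening: 0.002
grip_force: 0.8
```

>>> arm_command:
  targets:
    - [0, -1, 0, 0, 0]
    - [0, -2, 0, 0, 0]
    - [0, -2, 0, 0, 0]

```text
t: 7.75
eef_pos: [552.8, 43.3, 73.6]
tcp_rot: [-3.141, 0.0, 1.459]
ft_force: [1.3, 0.2, 0.3]
opening: 0.003
grip_force: 0.7
```

>>> arm_command:
  targets:
    - [0, -1, 0, 0, 0]
    - [0, -2, 0, 0, 0]
    - [0, -3, 0, 0, 0]
    - [0, -3, 0, 0, 0]

```text
t: 8.15
eef_pos: [550.2, 43.6, 73.6]
tcp_rot: [3.141, 0.0, 1.458]
ft_force: [3.7, -0.5, -0.1]
opening: 0.001
grip_force: 1.7
```

>>> arm_command:
  targets:
    - [0, -1, 0, 0, 0]
    - [0, -2, 0, 0, 0]
    - [0, -3, 0, 0, 0]
    - [0, -3, 0, 0, 0]

```text
t: 8.55
eef_pos: [550.2, 43.6, 73.8]
tcp_rot: [3.135, -0.0, 1.458]
ft_force: [16.9, -1.3, -8.7]
opening: 0.006
grip_force: 7.8
```

>>> arm_command:
  targets:
    - [0, 8, 0, 0, 0]
    - [0, 8, -20, 0, 0]
    - [0, 8, -42, 0, 0]
    - [-30, -10, -42, 0, 0]
    - [-75, -36, -42, 0, 0]

```text
t: 9.05
eef_pos: [503.7, -24.6, 115.8]
tcp_rot: [-3.142, -0.0, 1.461]
ft_force: [0.8, -1.7, -0.7]
opening: 0.003
grip_force: 0.0
```

```bash
python3 -c "
from h import *
s=env.state();print(s['eef_pos']);plan(st(-66,-107,115.5),st(-66,-107,73.5),st(84.5,-107,73.5))"
```

```text
[503.68178485 -24.56610912 115.78910612]
[-34, 0, 0] 0.2 rows 0.7
[0, 0, 42] -0.0 rows 0.8
[0, 150, 0] -0.0 rows 3.0
```

>>> arm_command:
  targets:
    - [-34, 0, 0, 0, 0]
    - [-34, 0, 20, 0, 0]
    - [-34, 0, 42, 0, 0]
    - [-34, 6, 42, 0, 0]
    - [-34, 16, 42, 0, 0]

```text
t: 9.55
eef_pos: [515.7, -60.3, 73.7]
tcp_rot: [-3.139, -0.0, 1.459]
ft_force: [-3.1, -0.5, -0.6]
opening: 0.006
grip_force: 1.1
```

>>> arm_command:
  targets:
    - [0, 15, 0, 0, 0]
    - [0, 30, 0, 0, 0]
    - [0, 45, 0, 0, 0]
    - [0, 60, 0, 0, 0]
    - [0, 70, 0, 0, 0]

```text
t: 10.05
eef_pos: [587.0, -68.3, 74.5]
tcp_rot: [3.141, 0.0, 1.459]
ft_force: [-2.9, -0.4, 1.3]
opening: 0.005
grip_force: 1.3
```

>>> arm_command:
  targets:
    - [0, 15, 0, 0, 0]
    - [0, 30, 0, 0, 0]
    - [0, 42, 0, 0, 0]
    - [0, 54, 0, 0, 0]
    - [0, 60, 0, 0, 0]

```text
t: 10.55
eef_pos: [646.4, -75.1, 74.3]
tcp_rot: [3.141, 0.0, 1.459]
ft_force: [-3.1, -0.6, 1.3]
opening: 0.006
grip_force: 1.2
```

```bash
python3 -c "
from h import *
s=env.state();print(s['eef_pos'],s['ft_force']);plan(st(84.5,-107,73.5))"
```

```text
[646.38121365 -75.11380771  74.33270393] [-3.06784889 -0.62823471  1.33033238]
[0, 3, 1] 0.1 rows 0.1
```

>>> arm_command:
  targets:
    - [0, 3, 0, 0, 0]
    - [0, -8, 0, 0, 0]
    - [0, -8, -50, 0, 0.4]
    - [-40, -40, -100, 0, 1]
    - [-80, -60, -140, 0, 1]

```text
t: 11.05
eef_pos: [589.0, -128.6, 193.9]
tcp_rot: [3.141, 0.0, 1.461]
ft_force: [0.6, -0.3, 0.6]
opening: 0.201
grip_force: 0.0
```

```bash
python3 -c "
from h import *
s=env.state();print(s['eef_pos']);plan((499,-400,230,1.457))"
```

```text
[ 588.99810741 -128.59309139  193.91690118]
[-140, -30, -18] 0.1 rows 2.9
[-140, -30, -18] 0.1 rows 2.9
```

>>> arm_command:
  targets:
    - [-240, -52, -31, 0, 1]
    - [-240, -52, -31, 0, 1]
    - [-240, -52, -31, 0, 1]
    - [-240, -52, -31, 0, 1]
    - [-240, -52, -31, 0, 1]

```text
t: 11.55
eef_pos: [510.3, -363.3, 224.0]
tcp_rot: [3.141, 0.0, 1.458]
ft_force: [0.4, -0.3, -0.5]
opening: 0.62
grip_force: 0.0
```

>>> arm_command:
  targets:
    - [-40, -8, -5, 0, 1]
    - [-40, -8, -5, 0, 1]
    - [-40, -8, -5, 0, 1]

```text
t: 11.85
eef_pos: [498.4, -400.8, 228.3]
tcp_rot: [3.141, -0.0, 1.457]
ft_force: [-0.8, 0.3, -0.5]
opening: 0.872
grip_force: 0.0
```

```bash
cat > rel.py <<'E'
from h import *
import sys
c,s=snap('wrist',sys.argv[1]); print(s['t'],s['eef_pos'])
im=c['frame']; hsv=cv2.cvtColor(im,cv2.COLOR_RGB2HSV)
m=cv2.inRange(hsv,(100,120,60),(130,255,255)); m=cv2.morphologyEx(m,cv2.MORPH_CLOSE,np.ones((7,7)))
m[250:]=0
n,l,stt,ce=cv2.connectedComponentsWithStats(m)
for i in range(1,n):
    if stt[i,4]<60: continue
    ct=cv2.findContours((l==i).astype(np.uint8),cv2.RETR_EXTERNAL,cv2.CHAIN_APPROX_NONE)[0][0][:,0]
    w=np.array([pix2w(c,s,u,v,43)[:2] for u,v in ct],np.float32)
    r=cv2.minAreaRect(w); print(ce[i].round(),stt[i,4],'ctr',np.round(r[0],1),'size',np.round(r[1],1),'ang',round(r[2],1))
E
python3 rel.py w3.png
```

```text
11.85 [ 498.43517894 -400.84879746  228.29672796]
[380.  10.] 2208 ctr [ 617.6 -187.7] size [ 39.8 277.9] ang 89.0
[548.  37.] 1535 ctr [ 922.6 -227.5] size [166.2 169.5] ang 10.8
[447. 116.] 583 ctr [ 724.9 -330. ] size [68.6 18.9] ang 21.0
[320. 156.] 579 ctr [ 550.5 -369.2] size [32.7 28.2] ang 53.3
[225. 165.] 561 ctr [ 435.5 -366.6] size [27.9 32.8] ang 66.1
```

View pics/w3.png

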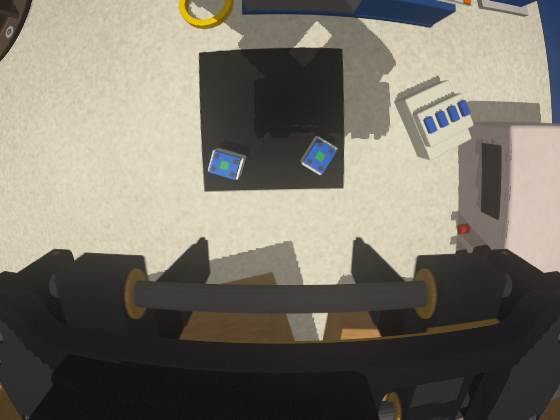

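```bash
python3 -c "
from h import *
r=np.radians
plan((550.5,-369.2,60,r(53.3)),(550.5,-369.2,-10,r(53.3)),(550.5,-369.2,130,r(53.3)),st(28,-150,130,0),st(28,-150,5,0))"
```

```text
[36, 48, 168] 30.2 rows 3.6
[0, 0, 70] -0.0 rows 1.4
[0, 0, -140] -0.0 rows 2.8
[115, -62, 0] 29.9 rows 3.5
[69, -111, 0] 29.9 rows 3.5
[0, 0, 125] -0.0 rows 2.5
```

>>> arm_command:
  targets:
    - [10, 12, 40, 8, 1]
    - [22, 28, 85, 16, 1]
    - [30, 40, 130, 24, 1]
    - [36, 48, 168, 30.2, 1]
    - [36, 48, 168, 30.2, 1]

```text
t: 12.4
eef_pos: [550.1, -366.3, 55.6]
tcp_rot: [-3.133, -0.001, 0.933]
ft_force: [-0.5, -0.2, 0.3]
opening: 1.002
grip_force: 0.0
```

>>> arm_command:
  targets:
    - [0, 0, 25, 0, 1]
    - [0, 0, 45, 0, 1]
    - [0, 0, 58, 0, 1]
    - [0, 0, 58, 0, 1]

```text
t: 12.8
eef_pos: [550.9, -369.9, 2.5]
tcp_rot: [-3.141, -0.0, 0.934]
ft_force: [-0.7, -0.5, 0.2]
opening: 1.0
grip_force: 0.0
```

```bash
python3 -c "
from h import *
s=env.state();print(s['eef_pos'],s['ft_force'],s['opening'])
plan((550.5,-369.2,-10,np.radians(53.3)))"; python3 rel.py w4.png
```

```text
[ 550.86165872 -369.87005183    2.53720574] [-0.72700789 -0.50919271  0.15383184] 0.9996342641797574
[0, -1, 13] 0.2 rows 0.3
12.8 [ 550.86165872 -369.87005183    2.53720574]
[84. 40.] 1256 ctr [ 537.2 -199. ] size [10.7 83.7] ang 81.4
[490.  41.] 3163 ctr [ 732.2 -333.4] size [82.8 24.2] ang 21.0
[279. 240.] 735 ctr [ 558.8 -358.9] size [ 9.1 27.7] ang 53.6
```

>>> arm_command:
  targets:
    - [0, -1, 4, 0, 1]
    - [0, -1, 8, 0, 1]
    - [0, -1, 12, 0, 1]
    - [0, -1, 12, 0, 0.5]
    - [0, -1, 12, 0, 0.2]

```text
t: 13.35
eef_pos: [550.3, -369.8, -9.6]
tcp_rot: [3.142, 0.0, 0.931]
ft_force: [-0.4, -0.6, 0.2]
opening: 0.891
grip_force: 0.0
```

>>> arm_command:
  targets:
    - [0, 0, 0, 0, 0]
    - [0, 0, 0, 0, 0]
    - [0, 0, 0, 0, 0]
    - [0, 0, 0, 0, 0]
    - [0, 0, 0, 0, 0]

```text
t: 13.85
eef_pos: [550.3, -369.8, -9.5]
tcp_rot: [3.141, 0.0, 0.931]
ft_force: [-0.5, 0.2, -0.5]
opening: 0.465
grip_force: 0.0
```

>>> arm_command:
  targets:
    - [0, 0, 0, 0, 0]
    - [0, 0, 0, 0, 0]
    - [0, 0, 0, 0, 0]
    - [0, 0, 0, 0, 0]
    - [0, 0, 0, 0, 0]

```text
t: 14.35
eef_pos: [550.2, -369.8, -9.6]
tcp_rot: [3.142, 0.0, 0.931]
ft_force: [-0.3, 0.4, -0.0]
opening: 0.29
grip_force: 30.0
```

>>> arm_command:
  targets:
    - [0, 0, -15, 0, 0]
    - [0, 0, -45, 0, 0]
    - [0, 0, -80, 0, 0]
    - [0, 0, -115, 0, 0]
    - [0, 0, -140, 0, 0]

```text
t: 14.85
eef_pos: [550.6, -370.0, 134.0]
tcp_rot: [3.139, 0.0, 0.931]
ft_force: [-0.4, 0.1, -0.6]
opening: 0.292
grip_force: 30.0
```

>>> arm_command:
  targets:
    - [25, -14, 0, 6, 0]
    - [50, -28, 0, 12, 0]
    - [75, -42, 0, 18, 0]
    - [98, -54, 0, 24, 0]
    - [115, -62, 0, 30, 0]

```text
t: 15.35
eef_pos: [569.2, -238.9, 131.6]
tcp_rot: [3.141, -0.0, 0.404]
ft_force: [-0.1, 0.0, -0.6]
opening: 0.292
grip_force: 30.0
```

>>> arm_command:
  targets:
    - [17, -26, 0, 7, 0]
    - [34, -54, 0, 14, 0]
    - [51, -82, 0, 21, 0]
    - [65, -105, 0, 28, 0]
    - [69, -111, 0, 30, 0]

```text
t: 15.85
eef_pos: [588.6, -108.7, 131.6]
tcp_rot: [-3.141, -0.001, -0.118]
ft_force: [0.2, -0.9, -0.5]
opening: 0.296
grip_force: 30.0
```

```bash
python3 -c "
from h import *
s=env.state();print(s['eef_pos'],s['opening'],s['grip_force'])
plan(st(28,-150,60,0),st(28,-150,5,0))"
```

```text
[ 588.57283162 -108.66061834  131.57488932] 0.2955501084537729 29.97473269701004
[0, 3, 72] -0.3 rows 1.4
[0, 0, 55] -0.0 rows 1.1
```

>>> arm_command:
  targets:
    - [0, 3, 30, 0, 0]
    - [0, 3, 65, 0, 0]
    - [0, 3, 95, 0, 0]
    - [0, 3, 115, 0, 0]
    - [0, 3, 123, 0, 0]

```text
t: 16.35
eef_pos: [587.4, -114.0, 6.4]
tcp_rot: [-3.141, 0.002, -0.116]
ft_force: [-0.1, 0.2, -0.7]
opening: 0.297
grip_force: 30.0
```

>>> arm_command:
  targets:
    - [0, 0, 1, 0, 0]
    - [0, 0, 1, 0, 0.5]
    - [0, 0, 1, 0, 0.5]
    - [0, 0, 1, 0, 0.5]
    - [0, 0, 1, 0, 0.5]

```text
t: 16.85
eef_pos: [588.4, -114.3, 7.1]
tcp_rot: [3.141, -0.001, -0.116]
ft_force: [-0.5, 0.3, 0.0]
opening: 0.493
grip_force: 0.0
```

```bash
python3 -c "
from h import *
s=env.state();print(s['eef_pos'],s['ft_force'],s['opening'],s['grip_force'])
r=np.radians
plan(st(28,-150,130,0),(499,-400,228,1.457))"
```

```text
[ 588.37591192 -114.2674006     7.09896571] [-0.47917095  0.28877454  0.00188496] 0.49300793650996233 0.0
[0, -3, -123] -0.1 rows 2.5
[-19, 99, -33] -30.0 rows 3.5
[-66, 76, -33] -30.0 rows 3.5
[-95, 33, -33] -30.0 rows 3.5
```

>>> arm_command:
  targets:
    - [0, -2, -30, 0, 0.5]
    - [0, -3, -75, 0, 0.6]
    - [0, -3, -123, 0, 1]
    - [0, -3, -123, 0, 1]

```text
t: 17.25
eef_pos: [591.1, -111.9, 135.8]
tcp_rot: [3.14, -0.01, -0.116]
ft_force: [0.2, 0.7, 0.1]
opening: 0.694
grip_force: 0.0
```

```bash
python3 -c "
from h import *
plan((440,-405,190,np.radians(66)))"; python3 rel.py w5.png
```

```text
[-58, 154, -27] -36.3 rows 4.2
[-138, 90, -27] -36.3 rows 4.2
17.25 [ 591.11149993 -111.87563073  135.75715639]
[21. 16.] 423 ctr [853.3 163.8] size [83.2 28.1] ang 38.5
[362. 100.] 1034 ctr [ 680.6 -197.3] size [  7.9 126.4] ang 83.0
[481.  42.] 135 ctr [ 742.4 -339.1] size [10.3 19.9] ang 21.0
[ 52. 120.] 11858 ctr [717.6 135. ] size [168.2 132.8] ang 82.7
[489.  59.] 132 ctr [ 724.3 -346.2] size [10.4 19.6] ang 23.2
[496.  76.] 130 ctr [ 705.9 -353.4] size [10.6 19.1] ang 20.2
[503.  93.] 124 ctr [ 687.7 -360.5] size [10.2 18.9] ang 20.8
[283. 222.] 437 ctr [ 576.9 -112.3] size [27.6 16.7] ang 83.4
```

>>> arm_command:
  targets:
    - [-12, 31, -6, -7.5, 1]
    - [-24, 62, -12, -15, 1]
    - [-36, 95, -18, -22, 1]
    - [-48, 128, -24, -30, 1]
    - [-58, 154, -27, -36.3, 1]

```text
t: 17.8
eef_pos: [511.8, -258.8, 155.6]
tcp_rot: [-3.141, 0.001, 0.523]
ft_force: [0.2, 0.2, -0.4]
opening: 0.998
grip_force: 0.0
```

>>> arm_command:
  targets:
    - [-28, 18, -6, -7.5, 1]
    - [-56, 36, -12, -15, 1]
    - [-84, 54, -18, -22, 1]
    - [-112, 72, -24, -30, 1]
    - [-138, 90, -27, -36.3, 1]

```text
t: 18.3
eef_pos: [436.5, -405.0, 182.6]
tcp_rot: [-3.14, -0.0, 1.157]
ft_force: [0.1, -0.6, 0.2]
opening: 1.0
grip_force: 0.0
```

>>> arm_command:
  targets:
    - [0, 0, 0, 0, 1]
    - [0, 0, 0, 0, 1]

```text
t: 18.5
eef_pos: [437.1, -403.8, 182.2]
tcp_rot: [-3.14, -0.001, 1.148]
ft_force: [-0.2, 0.8, -1.1]
opening: 0.999
grip_force: 0.0
```

```bash
python3 rel.py w6.png
```

```text
18.5 [ 437.08859323 -403.79824757  182.19686463]
[478.  44.] 664 ctr [ 728.9 -329.9] size [73.2 19.8] ang 21.9
[264. 164.] 740 ctr [ 434.9 -366.5] size [27.7 32.7] ang 65.7
```

```bash
python3 -c "
from h import *
r=np.radians
plan((435,-366.5,50,r(65.7)),(435,-366.5,-9.5,r(65.7)),(435,-366.5,130,r(65.7)),st(-25,-118,130,0))"
```

```text
[32, -17, 132] 0.1 rows 2.7
[0, 0, 60] -0.0 rows 1.2
[0, 0, -140] -0.0 rows 2.8
[155, -13, 0] 36.1 rows 4.2
[118, -102, 0] 36.1 rows 4.2
```

>>> arm_command:
  targets:
    - [12, -6, 45, 0, 1]
    - [24, -12, 90, 0, 1]
    - [32, -17, 132, 0, 1]
    - [32, -17, 132, 0, 1]

```text
t: 18.95
eef_pos: [433.5, -363.7, 47.0]
tcp_rot: [-3.133, -0.004, 1.152]
ft_force: [0.3, -1.1, -0.4]
opening: 1.002
grip_force: 0.0
```

>>> arm_command:
  targets:
    - [0, 0, 20, 0, 1]
    - [0, 0, 40, 0, 1]
    - [0, 0, 52, 0, 1]
    - [0, 0, 60, 0, 1]
    - [0, 0, 60, 0, 0.3]

```text
t: 19.45
eef_pos: [435.4, -367.8, -8.5]
tcp_rot: [-3.141, -0.0, 1.151]
ft_force: [-0.8, -0.1, 0.1]
opening: 0.958
grip_force: 0.0
```

>>> arm_command:
  targets:
    - [0, 0, 0, 0, 0]
    - [0, 0, 0, 0, 0]
    - [0, 0, 0, 0, 0]
    - [0, 0, 0, 0, 0]
    - [0, 0, 0, 0, 0]

```text
t: 19.95
eef_pos: [435.2, -367.9, -8.4]
tcp_rot: [3.141, 0.0, 1.151]
ft_force: [-0.9, -0.3, 0.2]
opening: 0.554
grip_force: 0.0
```

>>> arm_command:
  targets:
    - [0, 0, 0, 0, 0]
    - [0, 0, 0, 0, 0]
    - [0, 0, 0, 0, 0]

```text
t: 20.25
eef_pos: [435.1, -367.8, -8.6]
tcp_rot: [-3.142, 0.0, 1.151]
ft_force: [-0.5, 1.1, 0.9]
opening: 0.42
grip_force: 30.0
```

>>> arm_command:
  targets:
    - [0, 0, -15, 0, 0]
    - [0, 0, -45, 0, 0]
    - [0, 0, -80, 0, 0]
    - [0, 0, -115, 0, 0]
    - [0, 0, -140, 0, 0]

```text
t: 20.75
eef_pos: [435.4, -368.0, 133.6]
tcp_rot: [3.14, 0.001, 1.151]
ft_force: [-0.2, -0.6, -2.3]
opening: 0.417
grip_force: 30.0
```

>>> arm_command:
  targets:
    - [31, -2, 0, 7, 0]
    - [62, -4, 0, 14, 0]
    - [95, -8, 0, 21, 0]
    - [128, -11, 0, 28, 0]
    - [155, -13, 0, 36, 0]

```text
t: 21.25
eef_pos: [486.6, -219.3, 131.3]
tcp_rot: [-3.141, 0.0, 0.518]
ft_force: [0.4, -0.8, -0.7]
opening: 0.418
grip_force: 30.0
```

>>> arm_command:
  targets:
    - [25, -20, 0, 7, 0]
    - [50, -42, 0, 14, 0]
    - [75, -64, 0, 21, 0]
    - [100, -86, 0, 29, 0]
    - [118, -102, 0, 36, 0]

```text
t: 21.75
eef_pos: [538.0, -71.8, 131.3]
tcp_rot: [-3.142, 0.0, -0.11]
ft_force: [-0.2, 0.1, -1.2]
opening: 0.419
grip_force: 30.0
```

```bash
python3 -c "
from h import *
s=env.state();print(s['eef_pos'],s['opening'],s['grip_force'])
plan(st(-25,-118,60,0),st(-25,-118,8,0))"
```

```text
[537.95164153 -71.80845718 131.2950177 ] 0.419192091593751 29.995637834072113
[2, 2, 71] 0.2 rows 1.4
[0, 0, 52] -0.0 rows 1.0
```

>>> arm_command:
  targets:
    - [2, 3, 30, 0, 0]
    - [2, 3, 65, 0, 0]
    - [2, 3, 95, 0, 0]
    - [2, 3, 115, 0, 0]
    - [2, 3, 123, 0, 0]

```text
t: 22.25
eef_pos: [538.4, -76.6, 6.5]
tcp_rot: [-3.141, 0.003, -0.105]
ft_force: [0.3, -0.3, 0.7]
opening: 0.417
grip_force: 30.0
```

>>> arm_command:
  targets:
    - [0, 0, 1, 0, 0]
    - [0, 0, 1, 0, 0.6]
    - [0, 0, 1, 0, 0.6]
    - [0, 0, 1, 0, 0.6]
    - [0, 0, 1, 0, 0.6]

```text
t: 22.75
eef_pos: [539.7, -77.0, 8.1]
tcp_rot: [3.141, -0.001, -0.105]
ft_force: [0.1, -1.1, 0.3]
opening: 0.596
grip_force: 0.0
```

>>> arm_command:
  targets:
    - [0, 0, -25, 0, 0.6]
    - [0, 0, -70, 0, 0.6]
    - [0, 0, -120, 0, 0]
    - [0, 0, -140, 0, 0]
    - [0, 0, -140, 0, 0]

```text
t: 23.25
eef_pos: [540.7, -77.2, 150.8]
tcp_rot: [3.141, -0.006, -0.105]
ft_force: [-0.3, 0.1, -0.1]
opening: 0.405
grip_force: 0.0
```

```bash
python3 rel.py w7.png; python3 -c "
from h import *
plan(st(125,-107,130),st(125,-107,73.5),st(-27.5,-107,73.5))"
```

```text
23.25 [540.69168075 -77.15243964 150.84030762]
[71. 64.] 14824 ctr [727.7 153.2] size [219.6 133.8] ang 84.5
[391.  52.] 757 ctr [ 681.2 -201. ] size [  7.8 114.2] ang 83.3
[492.   5.] 143 ctr [ 745.6 -338.8] size [12.5 25. ] ang 9.5
[501.  20.] 100 ctr [ 728.3 -348.3] size [10.2 19.7] ang 23.1
[508.  35.] 98 ctr [ 710.  -355.6] size [ 9.8 19.6] ang 20.3
[514.  51.] 97 ctr [ 691.8 -362.8] size [10.2 19.1] ang 19.1
[287. 107.] 1325 ctr [ 629.4 -107.5] size [148.9  14.8] ang 83.4
[316. 150.] 806 ctr [ 587.5 -115.3] size [27.  33.7] ang 84.5
[278. 207.] 740 ctr [537.1 -76.4] size [33.7 27.3] ang 83.9
[50, -4, 6] -29.8 rows 3.5
[45, 21, 6] -29.8 rows 3.5
[29, 41, 6] -29.8 rows 3.5
[0, 0, 56] -0.0 rows 1.1
[0, -152, 0] -0.0 rows 3.0
```

View pics/w7.png

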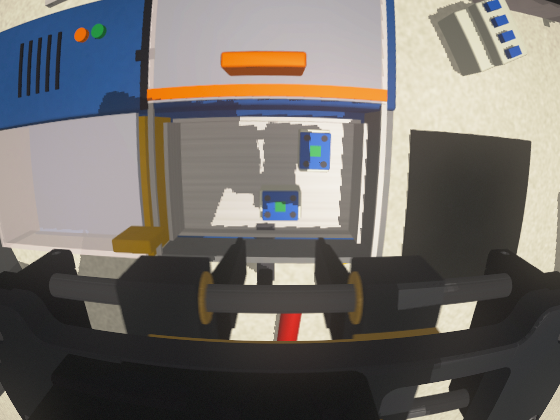

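```bash
python3 -c "
from h import *
plan(st(130,-107,135,0),st(130,-107,74,0),st(-20,-107,74,0))"
```

```text
[154, -13, 14] 0.5 rows 3.1
[0, 0, 61] -0.0 rows 1.2
[-150, 0, 0] -0.0 rows 3.0
```

>>> arm_command:
  targets:
    - [45, -4, 0, 0.5, 0]
    - [90, -8, 0, 0.5, 0]
    - [135, -11, 10, 0.5, 0]
    - [154, -13, 14, 0.5, 0]
    - [154, -13, 14, 0.5, 0]

```text
t: 23.8
eef_pos: [694.5, -79.8, 129.6]
tcp_rot: [-3.141, 0.004, -0.114]
ft_force: [-1.0, -0.3, -1.3]
opening: 0.01
grip_force: 0.0
```

>>> arm_command:
  targets:
    - [0, 0, 30, 0, 0]
    - [0, 0, 61, 0, 0]
    - [-6, 0, 61, 0, 0]
    - [-14, 0, 61, 0, 0]
    - [-26, 0, 61, 0, 0]

```text
t: 24.3
eef_pos: [668.1, -77.3, 73.9]
tcp_rot: [3.141, -0.003, -0.114]
ft_force: [2.4, -0.4, -1.9]
opening: 0.004
grip_force: 1.2
```

>>> arm_command:
  targets:
    - [-15, 0, 0, 0, 0]
    - [-30, 0, 0, 0, 0]
    - [-45, 0, 0, 0, 0]
    - [-60, 0, 0, 0, 0]
    - [-70, 0, 0, 0, 0]

```text
t: 24.8
eef_pos: [598.1, -69.1, 74.5]
tcp_rot: [3.141, -0.003, -0.114]
ft_force: [2.5, 1.9, 1.2]
opening: 0.003
grip_force: 1.2
```

>>> arm_command:
  targets:
    - [-12, 0, 0, 0, 0]
    - [-24, 0, 0, 0, 0]
    - [-36, 0, 0, 0, 0]
    - [-45, 0, 0, 0, 0]
    - [-48, 0, 0, 0, 0]

```text
t: 25.3
eef_pos: [550.2, -63.7, 73.0]
tcp_rot: [3.141, -0.001, -0.114]
ft_force: [1.5, -0.1, 1.5]
opening: 0.002
grip_force: 1.0
```

```bash
python3 -c "
from h import *
s=env.state();print(s['eef_pos'],s['ft_force'])
plan(st(-24,-107,74,0))"
```

```text
[550.15921173 -63.6967242   72.97749613] [ 1.53310099 -0.09705102  1.4540902 ]
[-9, 0, -1] -0.0 rows 0.2
```

>>> arm_command:
  targets:
    - [-3, 0, 0, 0, 0]
    - [-6, 0, 0, 0, 0]
    - [-8, 0, 0, 0, 0]
    - [-8, 0, 0, 0, 0]

```text
t: 25.7
eef_pos: [542.5, -62.8, 72.2]
tcp_rot: [-3.142, 0.001, -0.114]
ft_force: [0.8, -0.1, 0.2]
opening: 0.006
grip_force: 0.3
```

>>> arm_command:
  targets:
    - [-2, 0, 0, 0, 0]
    - [-3, 0, 0, 0, 0]
    - [-3, 0, 0, 0, 0]

```text
t: 26.0
eef_pos: [541.1, -62.6, 72.3]
tcp_rot: [3.141, -0.003, -0.114]
ft_force: [7.5, -0.2, -3.8]
opening: 0.004
grip_force: 3.8
```

>>> arm_command:
  targets:
    - [-2, 0, 0, 0, 0]
    - [-3, 0, 0, 0, 0]
    - [-3, 0, 0, 0, 0]

```text
t: 26.3
eef_pos: [541.3, -62.7, 72.5]
tcp_rot: [3.141, -0.009, -0.115]
ft_force: [22.2, 0.0, -14.2]
opening: 0.003
grip_force: 10.8
```

>>> arm_command:
  targets:
    - [10, 0, 0, 0, 0]
    - [10, 0, -25, 0, 0]
    - [10, 0, -46, 0, 0]
    - [-10, -30, -46, 0, 0]
    - [-30, -65, -46, 0, 0]

```text
t: 26.8
eef_pos: [513.9, 5.9, 118.5]
tcp_rot: [3.141, 0.0, -0.116]
ft_force: [0.2, 1.4, 0.6]
opening: 0.006
grip_force: 0.0
```

```bash
python3 -c "
from h import *
s=env.state();print(s['eef_pos'],s['ft_force'])
plan(st(-72,0,118,0),st(-72,0,73.5,0),st(68,0,73.5,0))"
```

```text
[513.86113963   5.87088044 118.5181721 ] [0.2043362  1.37532846 0.55426661]
[-13, -42, 1] -0.1 rows 0.9
[0, 0, 44] -0.0 rows 0.9
[140, 0, 0] -0.0 rows 2.8
```

>>> arm_command:
  targets:
    - [-13, -42, 0, 0, 0]
    - [-13, -42, 22, 0, 0]
    - [-13, -42, 44, 0, 0]
    - [-7, -42, 44, 0, 0]
    - [5, -42, 44, 0, 0]

```text
t: 27.3
eef_pos: [523.9, 47.0, 74.4]
tcp_rot: [3.141, 0.003, -0.114]
ft_force: [-2.3, -0.0, -1.6]
opening: 0.004
grip_force: 1.2
```

>>> arm_command:
  targets:
    - [15, 0, 0, 0, 0]
    - [30, 0, 0, 0, 0]
    - [45, 0, 0, 0, 0]
    - [60, 0, 0, 0, 0]
    - [70, 0, 0, 0, 0]

```text
t: 27.8
eef_pos: [595.3, 38.4, 75.2]
tcp_rot: [3.141, -0.0, -0.115]
ft_force: [-1.9, -2.1, 1.1]
opening: 0.003
grip_force: 1.2
```

>>> arm_command:
  targets:
    - [15, 0, 0, 0, 0]
    - [30, 0, 0, 0, 0]
    - [42, 0, 0, 0, 0]
    - [50, 0, 0, 0, 0]
    - [52, 0, 0, 0, 0]

```text
t: 28.3
eef_pos: [645.6, 32.8, 74.8]
tcp_rot: [3.141, 0.001, -0.114]
ft_force: [-9.0, -0.5, 7.9]
opening: 0.009
grip_force: 4.7
```

```bash
python3 -c "
from h import *
s=env.state();print(s['eef_pos'],s['ft_force'])
plan(st(72,0,74,0))"
```

```text
[645.61713573  32.78177748  74.80450692] [-9.02388965 -0.52139167  7.94548285]
[4, 0, 1] -0.0 rows 0.1
```

>>> arm_command:
  targets:
    - [1, 0, 0, 0, 0]
    - [2, 0, 0, 0, 0]
    - [2, 0, 0, 0, 0]

```text
t: 28.6
eef_pos: [645.5, 32.8, 74.8]
tcp_rot: [3.141, 0.004, -0.114]
ft_force: [-10.7, -0.7, 5.3]
opening: 0.002
grip_force: 5.5
```

>>> arm_command:
  targets:
    - [-10, 0, 0, 0, 0]
    - [-10, 0, -25, 0, 0]
    - [-10, 0, -50, 0, 0]
    - [-40, 20, -60, 0, 0]
    - [-80, 50, -60, 0, 0]

```text
t: 29.1
eef_pos: [563.0, -7.4, 135.9]
tcp_rot: [-3.142, -0.005, -0.112]
ft_force: [-0.0, -1.2, 0.3]
opening: 0.005
grip_force: 0.0
```

```bash
python3 -c "
from h import *
s=env.state();print(s['eef_pos'],s['ft_force'],st(-112,-136,20),st(-112,91,20))
plan(st(-112,-136,134,0),st(-112,-136,20,0),st(-112,90,20,0))"
```

```text
[562.99881123  -7.37914722 135.91513654] [-0.03783174 -1.19285148  0.32058531] (np.float64(450.89336188698263), np.float64(-81.64432463826506), 20, np.float64(1.4571997371514522)) (np.float64(476.62436470521016), np.float64(143.89262464935913), 20, np.float64(1.4571997371514522))
[-103, 86, 2] 0.1 rows 2.7
[0, 0, 114] -0.0 rows 2.3
[0, -226, 0] -0.0 rows 4.5
```

>>> arm_command:
  targets:
    - [-35, 29, 0, 0, 0]
    - [-70, 58, 0, 0, 0]
    - [-103, 86, 0, 0, 0]
    - [-103, 86, 0, 0, 0]
    - [-103, 86, 0, 0, 0]

```text
t: 29.6
eef_pos: [450.3, -81.9, 135.1]
tcp_rot: [3.141, -0.002, -0.116]
ft_force: [0.2, -0.1, 0.0]
opening: 0.003
grip_force: 0.0
```

>>> arm_command:
  targets:
    - [0, 0, 40, 0, 0]
    - [0, 0, 80, 0, 0]
    - [0, 0, 108, 0, 0]
    - [0, 0, 114, 0, 0]
    - [0, 0, 114, 0, 0]

```text
t: 30.1
eef_pos: [450.6, -81.0, 20.0]
tcp_rot: [-3.141, 0.001, -0.113]
ft_force: [0.1, 0.8, 0.3]
opening: 0.005
grip_force: 0.0
```

>>> arm_command:
  targets:
    - [0, -7, 0, 0, 0]
    - [0, -14, 0, 0, 0]
    - [0, -22, 0, 0, 0]
    - [0, -32, 0, 0, 0]
    - [0, -42, 0, 0, 0]

```text
t: 30.6
eef_pos: [455.5, -38.9, 20.9]
tcp_rot: [3.141, -0.001, -0.114]
ft_force: [0.8, -2.3, 1.9]
opening: 0.009
grip_force: 1.3
```

```bash
python3 -c "
from h import *
s=env.state();print(s['eef_pos'],s['ft_force'])
plan(st(-112,90,20,0))"
```

```text
[455.46413729 -38.86622002  20.91174422] [ 0.84114789 -2.28424876  1.93985515]
[0, -183, 1] -0.0 rows 3.7
```

>>> arm_command:
  targets:
    - [0, -10, 0, 0, 0]
    - [0, -20, 0, 0, 0]
    - [0, -30, 0, 0, 0]
    - [0, -40, 0, 0, 0]
    - [0, -50, 0, 0, 0]

```text
t: 31.1
eef_pos: [460.7, 10.9, 20.3]
tcp_rot: [3.142, -0.0, -0.114]
ft_force: [0.6, -2.4, 1.1]
opening: 0.004
grip_force: 1.3
```

>>> arm_command:
  targets:
    - [0, -10, 0, 0, 0]
    - [0, -20, 0, 0, 0]
    - [0, -30, 0, 0, 0]
    - [0, -40, 0, 0, 0]
    - [0, -50, 0, 0, 0]

```text
t: 31.6
eef_pos: [466.4, 60.5, 20.3]
tcp_rot: [3.142, 0.0, -0.114]
ft_force: [1.0, -3.2, 0.1]
opening: 0.005
grip_force: 1.2
```

>>> arm_command:
  targets:
    - [0, -10, 0, 0, 0]
    - [0, -20, 0, 0, 0]
    - [0, -30, 0, 0, 0]
    - [0, -40, 0, 0, 0]
    - [0, -50, 0, 0, 0]

```text
t: 32.1
eef_pos: [472.0, 110.2, 20.3]
tcp_rot: [3.141, 0.0, -0.114]
ft_force: [1.4, -3.2, 0.3]
opening: 0.006
grip_force: 1.2
```

>>> arm_command:
  targets:
    - [0, -8, 0, 0, 0]
    - [0, -15, 0, 0, 0]
    - [0, -20, 0, 0, 0]
    - [0, -25, 0, 0, 0]
    - [0, -27, 0, 0, 0]

```text
t: 32.6
eef_pos: [475.0, 136.5, 20.3]
tcp_rot: [3.141, 0.0, -0.114]
ft_force: [0.8, -2.6, -0.2]
opening: 0.002
grip_force: 1.1
```

```bash
python3 -c "
from h import *
s=env.state();print(s['eef_pos'],s['ft_force'])
plan(st(-112,90,20,0))"
```

```text
[474.9758379  136.53486788  20.33402867] [ 0.82917493 -2.61430775 -0.23475901]
[1, -6, 0] -0.0 rows 0.1
```

>>> arm_command:
  targets:
    - [0, -2, 0, 0, 0]
    - [0, -4, 0, 0, 0]
    - [0, -6, 0, 0, 0]
    - [0, -6, 0, 0, 0]

```text
t: 33.0
eef_pos: [475.3, 140.1, 20.3]
tcp_rot: [3.139, 0.001, -0.114]
ft_force: [0.5, -24.7, 3.0]
opening: 0.003
grip_force: 12.1
```

>>> arm_command:
  targets:
    - [0, -2, 0, 0, 0]
    - [0, -3, 0, 0, 0]
    - [0, -3, 0, 0, 0]

```text
t: 33.3
eef_pos: [475.2, 140.4, 20.3]
tcp_rot: [3.136, 0.003, -0.113]
ft_force: [0.3, -54.2, 7.0]
opening: 0.0
grip_force: 26.6
```

>>> arm_command:
  targets:
    - [0, -1, 0, 0, 0]
    - [0, -2, 0, 0, 0]
    - [0, -2, 0, 0, 0]

```text
t: 33.6
eef_pos: [475.1, 140.5, 20.3]
tcp_rot: [3.134, 0.004, -0.113]
ft_force: [0.8, -72.4, 9.6]
opening: 0.004
grip_force: 36.5
```

>>> arm_command:
  targets:
    - [0, 8, 0, 0, 0]
    - [0, 22, 0, 0, 0]
    - [0, 22, -40, 0, 0]
    - [0, 22, -85, 0, 0]
    - [0, 22, -120, 0, 0]

```text
t: 34.1
eef_pos: [473.6, 125.1, 142.4]
tcp_rot: [-3.141, -0.0, -0.114]
ft_force: [0.3, -0.4, -0.7]
opening: 0.005
grip_force: 0.0
```

```bash
python3 -c "
from h import *
s=env.state();print(s['eef_pos'],s['ft_force'])
plan(st(120,0,138,0),st(120,0,74,0),st(-20,0,74,0))"
```

```text
[473.62037671 125.08163203 142.37080934] [ 0.25359756 -0.36376044 -0.72305211]
[116, 36, 2] -0.0 rows 2.4
[116, 36, 2] -0.0 rows 2.4
[0, 0, 64] -0.0 rows 1.3
[-140, 0, 0] -0.0 rows 2.8
```

>>> arm_command:
  targets:
    - [45, 14, 0, 0, 0]
    - [90, 28, 0, 0, 0]
    - [135, 42, 0, 0, 0]
    - [180, 56, 0, 0, 0]
    - [225, 70, 0, 0, 0]

```text
t: 34.6
eef_pos: [690.6, 29.1, 140.2]
tcp_rot: [-3.141, 0.0, -0.114]
ft_force: [1.9, 0.6, 0.8]
opening: 0.002
grip_force: 0.0
```

>>> arm_command:
  targets:
    - [7, 2, 0, 0, 0]
    - [7, 2, 30, 0, 0]
    - [7, 2, 60, 0, 0]
    - [7, 2, 67, 0, 0]
    - [7, 2, 67, 0, 0]

```text
t: 35.1
eef_pos: [695.3, 27.5, 72.6]
tcp_rot: [3.142, 0.002, -0.114]
ft_force: [0.6, -0.6, 1.1]
opening: 0.001
grip_force: 0.0
```

>>> arm_command:
  targets:
    - [-8, 0, 0, 0, 0]
    - [-18, 0, 0, 0, 0]
    - [-32, 0, 0, 0, 0]
    - [-46, 0, 0, 0, 0]
    - [-60, 0, 0, 0, 0]

```text
t: 35.6
eef_pos: [636.2, 34.5, 74.9]
tcp_rot: [-3.141, -0.003, -0.114]
ft_force: [3.6, 1.5, -1.2]
opening: 0.004
grip_force: 1.3
```

>>> arm_command:
  targets:
    - [-15, 0, 0, 0, 0]
    - [-30, 0, 0, 0, 0]
    - [-45, 0, 0, 0, 0]
    - [-60, 0, 0, 0, 0]
    - [-70, 0, 0, 0, 0]

```text
t: 36.1
eef_pos: [566.4, 42.5, 74.8]
tcp_rot: [-3.141, -0.003, -0.114]
ft_force: [2.6, 0.9, 1.1]
opening: 0.005
grip_force: 1.2
```

```bash
python3 -c "
from h import *
s=env.state();print(s['eef_pos'],s['ft_force'])
plan(st(-24.4,0,74,0))"
```

```text
[566.37497896  42.50247602  74.84365968] [2.5882418  0.85425357 1.13983286]
[-13, 0, 1] -0.0 rows 0.3
```

>>> arm_command:
  targets:
    - [-5, 0, 0, 0, 0]
    - [-10, 0, 0, 0, 0]
    - [-12, 0, 0, 0, 0]
    - [-12, 0, 0, 0, 0]

```text
t: 36.5
eef_pos: [554.8, 43.4, 73.4]
tcp_rot: [3.141, 0.0, -0.114]
ft_force: [0.8, 0.5, -0.6]
opening: 0.006
grip_force: 0.1
```

>>> arm_command:
  targets:
    - [-2, 0, 0, 0, 0]
    - [-3, 0, 0, 0, 0]
    - [-3, 0, 0, 0, 0]

```text
t: 36.8
eef_pos: [553.7, 43.5, 73.4]
tcp_rot: [-3.142, -0.003, -0.114]
ft_force: [8.4, -1.0, -2.7]
opening: 0.007
grip_force: 4.1
```

>>> arm_command:
  targets:
    - [-1, 0, 0, 0, 0]
    - [-2, 0, 0, 0, 0]
    - [-2, 0, 0, 0, 0]

```text
t: 37.1
eef_pos: [553.8, 43.6, 73.5]
tcp_rot: [-3.141, -0.008, -0.114]
ft_force: [16.8, -1.8, -9.0]
opening: 0.008
grip_force: 8.6
```

>>> arm_command:
  targets:
    - [8, 0, 0, 0, 0]
    - [8, 0, -25, 0, 0]
    - [8, 0, -60, -5, 0.3]
    - [8, 0, -100, -13, 0.6]
    - [8, 0, -125, -21, 1]

```text
t: 37.6
eef_pos: [558.1, 43.1, 200.7]
tcp_rot: [3.141, -0.001, 0.258]
ft_force: [-0.1, -0.1, -0.3]
opening: 0.202
grip_force: 0.0
```

```bash
python3 -c "
from h import *
s=env.state();print(s['eef_pos'],s['tcp_rot'])
r=np.radians
plan((560,140,200,r(52)),(550,240,200,r(90)),(541,341,200,r(125)),(541,341,200,r(150)))"
```

```text
[558.14538522  43.12616471 200.6730304 ] [ 3.14124192e+00 -7.00497494e-04  2.58214053e-01]
[27, -93, 1] -37.2 rows 4.3
[73, -69, 0] -38.0 rows 4.4
[101, -9, 0] -35.0 rows 4.1
[0, 0, 0] -25.0 rows 2.9
```

>>> arm_command:
  targets:
    - [6, -20, 0, -8, 1]
    - [12, -40, 0, -16, 1]
    - [18, -60, 0, -24, 1]
    - [23, -80, 0, -31, 1]
    - [27, -93, 0, -37, 1]

```text
t: 38.1
eef_pos: [560.3, 141.1, 198.0]
tcp_rot: [-3.14, 0.001, 0.904]
ft_force: [-0.3, -0.3, 0.6]
opening: 0.621
grip_force: 0.0
```

>>> arm_command:
  targets:
    - [15, -14, 0, -8, 1]
    - [30, -28, 0, -16, 1]
    - [45, -42, 0, -24, 1]
    - [60, -56, 0, -31, 1]
    - [73, -69, 0, -38, 1]

```text
t: 38.6
eef_pos: [551.9, 240.8, 197.9]
tcp_rot: [-3.14, 0.001, 1.567]
ft_force: [1.1, 0.2, -0.9]
opening: 0.99
grip_force: 0.0
```

>>> arm_command:
  targets:
    - [20, -2, 0, -8, 1]
    - [40, -4, 0, -16, 1]
    - [60, -6, 0, -24, 1]
    - [80, -8, 0, -31, 1]
    - [101, -9, 0, -37, 1]

```text
t: 39.1
eef_pos: [543.8, 341.7, 197.8]
tcp_rot: [-3.14, -0.0, 2.212]
ft_force: [0.3, -1.0, -0.0]
opening: 0.997
grip_force: 0.0
```

>>> arm_command:
  targets:
    - [0, 0, 0, -8, 1]
    - [0, 0, 0, -16, 1]
    - [0, 0, 0, -24, 1]
    - [0, 0, 0, -24, 1]
    - [0, 0, 0, -24, 1]

```text
t: 39.6
eef_pos: [544.2, 341.0, 198.0]
tcp_rot: [-3.141, -0.001, 2.622]
ft_force: [0.1, 1.1, -0.1]
opening: 1.0
grip_force: 0.0
```

```bash
python3 -c "
from h import *
c,s=snap('wrist','w8.png'); print(s['t'],s['eef_pos'],s['tcp_rot'])
hsv=cv2.cvtColor(c['frame'],cv2.COLOR_RGB2HSV)
p=w2pix(c,s,(480,376,104)); print('pred',p)
m=cv2.inRange(hsv,(0,130,60),(8,255,255))|cv2.inRange(hsv,(172,130,60),(180,255,255)); m[260:]=0
n,l,q,ce=cv2.connectedComponentsWithStats(m)
for i in range(1,n):
  if q[i,4]>40: print(ce[i],q[i])
wh=cv2.inRange(hsv,(0,0,150),(180,60,255))
a=c['frame'][max(0,int(p[1])-75):int(p[1])+75,int(p[0])-100:int(p[0])+100,::-1]; print(max(0,int(p[1])-75),int(p[0])-100)
cv2.imwrite('pics/v9.png',cv2.resize(a,(800,600),interpolation=cv2.INTER_CUBIC))"
```

```text
39.6 [544.16494125 340.97031371 198.00102651] [-3.14059288e+00 -5.73213342e-04  2.62196261e+00]
pred [277.86855559 124.84376336]
[280.39712919 119.11323764] [261 101  43  40 627]
[286.44067797 164.18644068] [283 160   8   9  59]
[ 10.34081346 220.89060309] [  0 189  26  60 713]
49 177
```

View pics/v9.png

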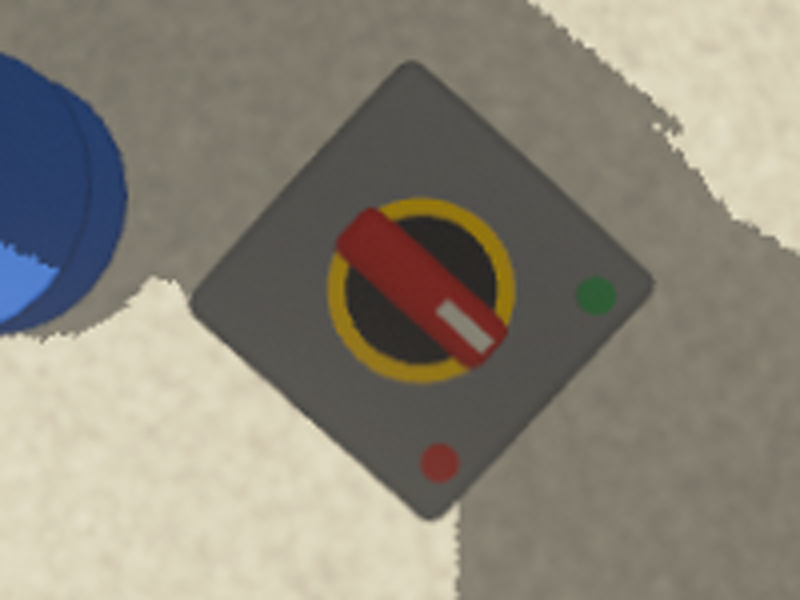

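```bash
python3 -c "
from h import *
c,s=load('w8')
F=lambda x,y:pix2w(c,s,177+x/4,49+y/4,104)
a,b=F(356,226),F(491.5,349); ctr=(a+b)/2; d=b-a; yaw=np.degrees(np.arctan2(d[1],d[0])); print(a,b,ctr,np.linalg.norm(d),yaw)
cl=[pix2w(c,s,177+x/4,49+y/4,62) for x,y in [(422,290)]]; print('ring',cl)
r=np.radians
plan((ctr[0],ctr[1],180,r(yaw+180)),(ctr[0],ctr[1],60,r(yaw+180)))"
```

```text
[459.38048995 375.54143365 104.        ] [498.79063507 388.13756447 104.        ] [479.08556251 381.83949906 104.        ] 41.37417129495897 17.72473509011045
ring [array([479.02363916, 381.65674389,  62.        ])]
[38, 2, 9] -23.7 rows 2.8
[35, 17, 9] -23.7 rows 2.8
[0, 0, 120] -0.0 rows 2.4
```

>>> arm_command:
  targets:
    - [13, 1, 3, -8, 1]
    - [26, 2, 6, -16, 1]
    - [38, 2, 9, -23.7, 1]
    - [38, 2, 9, -23.7, 1]

```text
t: 40.05
eef_pos: [511.2, 362.0, 189.1]
tcp_rot: [-3.141, -0.001, 3.04]
ft_force: [1.2, -0.1, 1.0]
opening: 1.001
grip_force: 0.0
```

>>> arm_command:
  targets:
    - [12, 6, 3, -8, 1]
    - [24, 12, 6, -16, 1]
    - [35, 17, 9, -23.7, 1]
    - [35, 17, 9, -23.7, 1]

```text
t: 40.45
eef_pos: [478.7, 382.3, 180.2]
tcp_rot: [-3.141, -0.001, -2.832]
ft_force: [-0.5, -0.3, -0.6]
opening: 0.999
grip_force: 0.0
```

```bash
python3 -c "
from h import *
s=env.state();print(s['eef_pos'],s['tcp_rot'])
plan((479.1,381.8,56,np.radians(197.7)))"
```

```text
[478.67445235 382.27422133 180.24701179] [-3.14139122e+00 -6.38576844e-04 -2.83214581e+00]
[0, -1, 124] 0.0 rows 2.5
```

>>> arm_command:
  targets:
    - [0, -1, 40, 0, 1]
    - [0, -1, 85, 0, 1]
    - [0, -1, 110, 0, 0.8]
    - [0, -1, 120, 0, 0.6]
    - [0, -1, 124, 0, 0.4]

```text
t: 40.95
eef_pos: [480.1, 380.8, 55.9]
tcp_rot: [-3.141, -0.001, -2.834]
ft_force: [-0.8, 0.9, 0.6]
opening: 0.799
grip_force: 0.0
```

>>> arm_command:
  targets:
    - [0, 0, 0, 0, 0]
    - [0, 0, 0, 0, 0]
    - [0, 0, 0, 0, 0]
    - [0, 0, 0, 0, 0]
    - [0, 0, 0, 0, 0]

```text
t: 41.45
eef_pos: [479.6, 381.2, 56.9]
tcp_rot: [3.141, 0.001, -2.83]
ft_force: [-0.9, -0.3, -0.6]
opening: 0.381
grip_force: 0.0
```

>>> arm_command:
  targets:
    - [0, 0, 0, 0, 0]
    - [0, 0, 0, 0, 0]
    - [0, 0, 0, 0, 0]
    - [0, 0, 0, 0, 0]

```text
t: 41.85
eef_pos: [479.4, 381.4, 56.4]
tcp_rot: [3.141, 0.0, -2.83]
ft_force: [-1.4, 2.4, 0.6]
opening: 0.142
grip_force: 30.0
```

>>> arm_command:
  targets:
    - [0, 0, 0, 7, 0]
    - [0, 0, 0, 14, 0]
    - [0, 0, 0, 21, 0]
    - [0, 0, 0, 28, 0]
    - [0, 0, 0, 35, 0]

```text
t: 42.35
eef_pos: [479.4, 380.4, 56.4]
tcp_rot: [-3.14, -0.0, 2.838]
ft_force: [-0.3, -4.2, 3.0]
opening: 0.143
grip_force: 30.0
```

>>> arm_command:
  targets:
    - [0, 0, 0, 7, 0]
    - [0, 0, 0, 14, 0]
    - [0, 0, 0, 21, 0]
    - [0, 0, 0, 28, 0]
    - [0, 0, 0, 31, 0]

```text
t: 42.85
eef_pos: [478.9, 379.6, 56.3]
tcp_rot: [-3.138, 0.001, 2.297]
ft_force: [-2.8, -8.5, 4.9]
opening: 0.148
grip_force: 30.0
```

```bash
python3 -c "
from h import *
s=env.state();print(s['eef_pos'],s['tcp_rot'],s['ft_force'],s['moment'],s['grip_force'],s['opening'])"
```

```text
[478.85166489 379.6295351   56.34249257] [-3.13837320e+00  8.57679099e-04  2.29748102e+00] [-2.79359873 -8.52166803  4.9146635 ] [-1.55121463  0.40359562  0.112066  ] 30.00757545232773 0.1481136118454131
```

>>> arm_command:
  targets:
    - [0, 0, 0, 2, 0]
    - [0, 0, 0, 4, 0]
    - [0, 0, 0, 5, 0]
    - [0, 0, 0, 5, 0]
    - [0, 0, 0, 5, 0]

```text
t: 43.35
eef_pos: [478.8, 379.6, 56.4]
tcp_rot: [-3.138, 0.001, 2.216]
ft_force: [-2.6, -8.3, 6.3]
opening: 0.143
grip_force: 30.2
```

```bash
python3 -c "
from h import *
s=env.state();print(s['tcp_rot'],s['moment'],s['grip_force'],s['opening'])"
```

```text
[-3.13832031e+00  1.34122293e-03  2.21568194e+00] [-1.47151489  0.3549374   0.57640724] 30.24224281311035 0.14344799001061723
```

Moment rose to 0.58 N m: the stop is reached. Let go and lift.

>>> arm_command:
  targets:
    - [0, 0, 0, -3, 0.3]
    - [0, 0, 0, -5, 0.6]
    - [0, 0, 0, -5, 1]
    - [0, 0, 0, -5, 1]
    - [0, 0, 0, -5, 1]

```text
t: 43.85
eef_pos: [479.6, 381.1, 56.4]
tcp_rot: [3.141, 0.0, 2.301]
ft_force: [0.1, 0.1, 0.6]
opening: 0.511
grip_force: 0.0
```

>>> arm_command:
  targets:
    - [0, 0, 0, 0, 1]
    - [0, 0, 0, 0, 1]
    - [0, 0, 0, 0, 1]
    - [0, 0, 0, 0, 1]
    - [0, 0, 0, 0, 1]

```text
t: 44.35
eef_pos: [479.5, 381.1, 56.4]
tcp_rot: [3.142, 0.0, 2.301]
ft_force: [0.2, -0.4, -0.6]
opening: 0.931
grip_force: 0.0
```

>>> arm_command:
  targets:
    - [0, 0, -30, 0, 1]
    - [0, 0, -70, 0, 1]
    - [0, 0, -120, 0, 1]
    - [0, 0, -150, 0, 1]
    - [0, 0, -160, 0, 1]

```text
t: 44.85
eef_pos: [480.3, 381.7, 220.0]
tcp_rot: [3.136, 0.001, 2.302]
ft_force: [0.3, -0.2, -0.2]
opening: 0.999
grip_force: 0.0
```

>>> arm_command:
  targets:
    - [-40, 0, 0, 0, 1]
    - [-80, 0, 0, 0, 1]
    - [-110, 0, 0, 0, 1]
    - [-110, 0, 0, 0, 1]

```text
t: 45.25
eef_pos: [554.6, 296.5, 214.9]
tcp_rot: [-3.14, 0.0, 2.298]
ft_force: [-0.3, 0.4, -0.6]
opening: 0.998
grip_force: 0.0
```

```bash
python3 -c "
from h import *
c,s=snap('wrist','w9.png'); print(s['t'],s['eef_pos'],s['tcp_rot'],s['ft_force'])
hsv=cv2.cvtColor(c['frame'],cv2.COLOR_RGB2HSV)
p=w2pix(c,s,(479,382,104)); print('pred',p)
m=cv2.inRange(hsv,(0,130,50),(8,255,255))|cv2.inRange(hsv,(172,130,50),(180,255,255)); m[255:]=0
n,l,q,ce=cv2.connectedComponentsWithStats(m)
for i in range(1,n):
  if q[i,4]>150:
    ct=cv2.findContours((l==i).astype(np.uint8),cv2.RETR_EXTERNAL,cv2.CHAIN_APPROX_NONE)[0][0][:,0]
    r=cv2.minAreaRect(np.array([pix2w(c,s,u,v,104)[:2] for u,v in ct],np.float32)); print(ce[i],q[i],r)
for nm in ('top','side'): snap(nm,nm+'9.png')
c,s=load('top9'); print('lid,gate px',[w2pix(c,s,st(-40,y,127)[:3]).round(1) for y in (-107,0)])
hsv=cv2.cvtColor(c['frame'],cv2.COLOR_RGB2HSV)
for nm,lo,hi,box in [('orange',(6,170,140),(14,255,255),(180,200,295,335)),('yellow',(18,150,100),(32,255,255),(150,215,245,290))]:
  m=cv2.inRange(hsv,lo,hi)[box[0]:box[1],box[2]:box[3]]; n,l,q,ce=cv2.connectedComponentsWithStats(m)
  for i in range(1,n):
    if q[i,4]>20: print(nm,ce[i]+[box[2],box[0]],q[i])
"
```

```text
45.25 [554.60497454 296.48396295 214.89765758] [-3.13987492e+00  3.55989121e-05  2.29822288e+00] [-0.3019179   0.42360858 -0.61196317]
pred [279.9543715   82.63607646]
[277.00773994  83.48452012] [257  69  45  30 646] ((478.64453125, 380.0946350097656), (43.19472122192383, 16.34034538269043), 18.037063598632812)
lid,gate px [array([313.4, 189.6]), array([266.1, 184.6])]
orange [313.41860465 189.89922481] [  6   7  26   7 129]
orange [302.        198.5483871] [ 0 17 19  3 31]
yellow [267.54594595 175.27567568] [ 14   0  15  40 185]
yellow [265.875  193.9375] [19 40  7 10 32]
```

```bash
python3 -c "
from h import *
c,s=load('top9')
for q in [(28,60),(-25,92)]: print('pred',w2pix(c,s,st(*q,57)[:3]).round())
a,b=load('top0')[0]['frame'].astype(int),c['frame'].astype(int)
d=np.abs(a-b).max(2); m=(d>40).astype(np.uint8)
n,l,q,ce=cv2.connectedComponentsWithStats(m[130:225,170:275])
for i in range(1,n):
  if q[i,4]>15: print(ce[i]+[170,130],q[i],b[130:225,170:275][l==i].mean(0).round())
pp=w2pix(c,s,st(-112,105,89)[:3]); print('post',pp, b[int(pp[1]),int(pp[0])])
"
```

```text
pred [245. 161.]
pred [229. 181.]
[272.05       138.38333333] [100   1   5  16  60] [41. 44. 49.]
[266.91803279 171.51639344] [ 90  37  15  10 122] [158. 144. 122.]
[265.86082474 188.41237113] [ 88  51  17  23 194] [155. 115.  29.]
[219.57364341 212.37596899] [ 40  71  18  22 258] [67. 64. 57.]
post [217.51446603 213.90978141] [20 19 18]
```

```bash
python3 -c "
from h import *
for nm,z in (('top9',57),('top0',57)):
  c,s=load(nm); b=c['frame'].astype(int); e=(b[:,:,2]-b[:,:,0])[130:205,172:262]
  n,l,q,ce=cv2.connectedComponentsWithStats((e>3).astype(np.uint8))
  print(nm,np.median(e),[(ce[i]+[172,130],q[i,4]) for i in range(1,n) if q[i,4]>12])
for nm in ('w9','w8'):
  c,s=load(nm)
  for q in [(28,60),(-25,92)]: p=w2pix(c,s,st(*q,57)[:3]); print(nm,p.round(), c['frame'][int(p[1]),int(p[0])] if 0<p[1]<420 and 0<p[0]<560 else '')
c,s=load('side9')
for q in [(28,60),(-25,92),(0,140)]: p=w2pix(c,s,st(*q,57)[:3]); print('side',p.round(), c['frame'][int(p[1])-3:int(p[1])+4,int(p[0])-3:int(p[0])+4].mean((0,1)).round())
"
```

```text
top9 -21.0 [(array([227.4116129 , 134.65419355]), np.int32(775)), (array([198.68778281, 199.64253394]), np.int32(221)), (array([239.44827586, 203.02298851]), np.int32(87))]
top0 -4.0 [(array([227.43281654, 134.6498708 ]), np.int32(774)), (array([259.25, 192.  ]), np.int32(28)), (array([214.07142857, 200.4452381 ]), np.int32(420))]
w9 [213. 327.] [152 157 141]
w9 [201. 288.] [60 59 57]
w8 [148. 326.] [29 27 27]
w8 [146. 287.] [61 59 59]
side [226. 231.] [171. 171. 170.]
side [233. 247.] [171. 172. 170.]
side [212. 253.] [187. 181. 175.]
```

>>> arm_command:
  targets:
    - [50, -10, -10, 0, 1]
    - [100, -20, -20, 0, 1]
    - [150, -30, -20, 0, 1]
    - [200, -38, -20, 0, 1]
    - [217, -40, -20, 0, 1]

```text
t: 45.9
eef_pos: [374.0, 436.6, 236.5]
tcp_rot: [-3.141, -0.001, 2.305]
ft_force: [1.0, 0.7, 0.5]
opening: 1.002
grip_force: 0.0
```

```bash
python3 -c "
from h import *
snap('top','top10.png'); snap('side','side10.png')
for nm,x0 in (('top',0),('side',0)):
  a=load(nm+'0')[0]['frame'].astype(int); c,s=load(nm+'10'); b=c['frame'].astype(int)
  P=[w2pix(c,s,st(*q,57)[:3]) for q in [(28,60),(-25,92),(28,-150),(0,140)]]
  for p in P:
    u,v=int(round(p[0])),int(round(p[1])); w=np.s_[v-3:v+4,u-3:u+4]; print(nm,p.round(),a[w].mean((0,1)).round(),b[w].mean((0,1)).round())
"
```

```text
top [245. 161.] [153. 150. 149.] [118. 119. 114.]
top [229. 181.] [153. 150. 149.] [118. 119. 115.]
top [332. 171.] [183. 173. 160.] [120. 118. 117.]
top [211. 169.] [154. 150. 149.] [139. 131. 120.]
side [226. 231.] [170. 169. 168.] [60. 52. 43.]
side [233. 247.] [170. 168. 167.] [87. 87. 87.]
side [278. 191.] [187. 178. 171.] [60. 52. 44.]
side [212. 253.] [170. 168. 167.] [18. 17. 18.]
```

```bash
python3 -c "
from h import *
c,s=load('top10'); b=c['frame'].astype(int); e=b[:,:,2]-b[:,:,0]
for x in range(50,-60,-10): print(x,[int(e[int(p[1])-1:int(p[1])+2,int(p[0])-1:int(p[0])+2].mean()) for y in range(200,10,-10) for p in [w2pix(c,s,st(x,y,57)[:3]).round()]])"
```

```text
50 [-19, -18, -18, -19, -20, -20, -19, -19, -18, -18, -18, -18, -18, -15, -11, -13, -18, -18, -18]
40 [-18, -18, -20, -21, -20, -19, -19, -18, -18, -19, -18, -18, -18, -3, 0, -2, -17, -19, -19]
30 [-19, -19, -20, -20, -19, -18, -19, -19, -19, -18, -19, -18, -19, -3, -7, 0, -19, -19, -20]
20 [-18, -19, -20, -19, -18, -18, -18, -18, -18, -19, -19, -18, -19, -5, 2, -5, -17, -19, -19]
10 [-19, -19, -18, -19, -19, -18, -18, -19, -19, -19, -18, -19, -18, -18, -19, -18, -18, -18, -17]
0 [-18, -18, -19, -19, -19, -18, -19, -18, -18, -19, -19, -19, -19, -19, -19, -18, -17, -18, -18]
-10 [-17, -19, -19, -18, -19, -19, -18, -18, -18, -15, -4, -2, -4, -16, -18, -18, -18, -18, -19]
-20 [-18, -18, -19, -19, -19, -19, -19, -19, -19, -16, 2, -10, 2, -16, -18, -18, -18, -18, -89]
-30 [-18, -18, -19, -18, -19, -19, -19, -18, -19, -15, -3, 2, -2, -15, -18, -18, -19, -18, -98]
-40 [-18, -18, -19, -19, -19, -19, -19, -19, -19, -18, -17, -16, -18, -19, -18, -19, -19, -19, -20]
-50 [-17, -18, -19, -19, -18, -19, -19, -18, -19, -17, -18, -19, -18, -18, -19, -18, -18, -18, -18]
```

Both relays show through the roof exactly where they should be in the bay, with lid, gate and key at rest.

```bash
python3 -c "
from h import *
print(env.job_done())"
```

```text
the job is handed in; nothing more can be done
None
```

I handed the job in after about 46 s of the allowed 210 s; both relays are in the tray in the test bay, lid and inner door are shut, and the key was turned to its stop and has sprung back. The verdict was not shown.

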